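# Change the job on the instrument bench turntable

## Task

The open pressure gauge on the turntable must wait for a part and the airspeed indicator on the round dust tray is to be worked on instead: swap the two, standing one of them on the empty cork pad meanwhile, so that the airspeed indicator ends in the middle of the turntable and the gauge in the middle of the tray. Take the smaller chrome bezel ring off the peg rail and lay it flat and centred on the gauge's open face, then cover gauge and ring with the glass dome, centred on the tray. Set everything down gently and upright, and leave the larger ring and the brass spanner on the rail where they are.

Things in the scene. Friction and masses are not known exactly. Their poses are not given: they have to be found in the camera images.
- airspeed_mid (a point): Airspeed indicator: squat round instrument in a black steel case, chrome bezel fitted, black dial with white marks, face up. 46 mm tall, 58 mm across the case, 60 mm across the bezel (the top 13 mm); about 0.26 kg. The point is its centre, 23 mm above its underside; z is up through the dial. Starts on the tray.
- gauge_mid (a point): Open pressure gauge: taller, slimmer round instrument, black case with a bare brass rim, pale dial with black marks, no bezel and no glass, face up. 70 mm tall, 52 mm across the case, 54 mm across the rim (the top 20 mm); about 0.24 kg. Its upper end will carry the small bezel ring, which rests flat on it. The point is its centre, 35 mm above its underside; z is up through the dial. Starts on the turntable.
- small_bezel_mid (a point): The smaller of the two chrome bezel rings: 60 mm outside, 44 mm inside, 14 mm high, about 60 g. It lies flat on top of the peg rail around an upright peg (peg 12 mm thick, standing 28 mm above the rail's top, so 14 mm above the ring) and overhangs the 40 mm wide rail by 10 mm at front and back, where the fingers can take it from above, straddling the rail. The point is its centre, 7 mm above its underside; z is its axis.
- dome_knob (a point): Clear glass cover dome with a brass knob on top, standing on the bench, open below. 116 mm outside and 110 mm inside at the rim, upright walls for the lower 50 mm, then rounded over; 96 mm high inside, 100 mm to its glass crown, 138 mm to the top of the knob; about 0.26 kg. The point is the middle of the knob (24 mm across, 22 mm high, on a 16 mm tall slender stem), 127 mm above the dome's lower rim, on its axis; z is up.
- large_bezel_mid (a point): The larger chrome bezel ring: 82 mm outside, 66 mm inside, 14 mm high, lying on the rail around another peg. The point is its centre. It stays where it is.
- spanner_mid (a point): Brass pin spanner, flat, 5 mm thick and 135 mm long, lying along the top of the rail with its eye over a peg. The point is the middle of its bar. It stays where it is.
- turntable_top (a point): Low aluminium turntable with a knurled edge and a black rubber face, 94 mm across at the top, 35 mm high, fixed and not turning. The point is the centre of its flat top; z is up.
- tray_top (a point): Round dark wooden dust tray with a grey felt face, flat, 150 mm across, 14 mm high, fixed. The dome is made to stand on it. The point is the centre of its flat top; z is up.
- pad_top (a point): Square cork pad, empty at the start, 110 mm by 110 mm, 5 mm thick, fixed. The point is the centre of its top; z is up.
- rail_mid (a point): Pine peg rail lying along the far side of the work, fixed: a batten 40 mm wide, 500 mm long and 40 mm high with four upright pegs 28 mm tall on its top (two of them in the rings, one in the spanner's eye, one free at an end). The point is the middle of its top face; x is across the rail (away from the robot), y along it.
Not all that is in view belongs to the job. What is shaped like the part that bears airspeed_mid but green or turquoise is not meant.

How it is judged (in metres and radians):
On the way:
1. the gauge or the airspeed indicator stands released on the cork pad (((horizontal distance between airspeed_mid and pad_top below 0.03 m and z of airspeed_mid in the frame of pad_top below 0.027 m and angle between airspeed_mid's own z axis and vertical below 0.08 rad and contact force between the fingers and airspeed below 0.05 N and linear speed of airspeed below 0.02 m/s) or (horizontal distance between gauge_mid and pad_top below 0.03 m and z of gauge_mid in the frame of pad_top below 0.039 m and angle between gauge_mid's own z axis and vertical below 0.08 rad and contact force between the fingers and gauge below 0.05 N and linear speed of gauge below 0.02 m/s))), for 0.2 s.
At the end, for the whole second after the job is handed in: Airspeed indicator upright on the turntable and gauge upright on the tray, each within 12 mm of centre; small ring flat on the gauge within 10 mm of its axis; dome level on the tray over both, within 14 mm of centre; all at rest (horizontal distance between airspeed_mid and turntable_top below 0.012 m and z of airspeed_mid in the frame of turntable_top between 0.019 and 0.027 m and angle between each of airspeed_mid, gauge_mid, small_bezel_mid, dome_knob's own z axis and vertical below 0.08 rad and horizontal distance between gauge_mid and tray_top below 0.012 m and z of gauge_mid in the frame of tray_top between 0.031 and 0.039 m and horizontal distance between small_bezel_mid and tray_top below 0.022 m and z of small_bezel_mid in the frame of tray_top between 0.073 and 0.081 m and horizontal distance between small_bezel_mid and gauge_mid below 0.01 m and horizontal distance between dome_knob and tray_top below 0.014 m and z of dome_knob in the frame of tray_top between 0.123 and 0.131 m and linear speed of each of airspeed, gauge, small_bezel, dome below 0.02 m/s); the robot touches nothing.
It fails at once if the larger ring is moved more than 20 mm (distance of large_bezel_mid from where it was at the start of the episode above 0.02 m).
It fails at once if the spanner is moved more than 25 mm (distance of spanner_mid from where it was at the start of the episode above 0.025 m).
It fails at once if an instrument or the dome is tipped over (more than 40 degrees) (angle between any of airspeed_mid, gauge_mid, dome_knob's own z axis and vertical above 0.7 rad).
It fails at once if the dome or an instrument is let fall (faster than 0.5 m/s with no finger touching it) ((contact force between the fingers and dome below 0.05 N and linear speed of dome above 0.5 m/s) or (contact force between the fingers and gauge below 0.05 N and linear speed of gauge above 0.5 m/s) or (contact force between the fingers and airspeed below 0.05 N and linear speed of airspeed above 0.5 m/s)).
It also fails if it takes over 125 s, if anything falls off the work surface, if the arm or the gripper's body presses on something with over 40 N, if the wrist force passes 120 N, or if a joint passes its speed limit or range.

## Robot

A 6-joint arm with a two-finger parallel gripper is mounted at the origin on the work surface. World frame = base frame: x ahead of the robot, y to its left, z up, the work surface at z = 0. Lengths are in m, angles in degrees, forces in N, time in s.
With the tool pointing down it reaches from about 0.4 to 0.825 m from the base axis. Payload 7 kg.
Tool frame: the origin (TCP) lies midway between the tips of the shut fingers; the grasp point (between the pads) lies 19 mm behind it; z points along the fingers, y is the direction in which the jaws open and shut (so a half turn about z gives the same grasp; the last joint's range is limited). The gripper opens to 88 mm and grips with 3 to 60 N. Pads are 19 mm wide; open, the fingers measure 130 mm over their backs; the gripper's body (78 mm by 193 mm) begins 47 mm behind the grasp point.
Start: joints at [79.59, 20.546, 0.682, 0, -70.136, -16.507], TCP at [0.306, 0.602, 0.19] pointing down, gripper open.
Joint ranges: [-176.03, 176.03], [-82.01, 121.73], [-58.28, 71.71], [-173.87, 95.51], [-174.79, -0.11], [-173.66, 173.66]. Speed limits (degrees/s): [136.94, 136.94, 172.46, 180, 180, 180].

## Interface

Orientations are given as [roll, pitch, yaw] about the fixed x, y, z axes, in that order (R = Rz(yaw) Ry(pitch) Rx(roll)).
In Python, from plant import get_state, capture, get_calibration, close_job, boxes_of, cut_out gives the robot as it stands.
- The arm moves only by the tool apply_moves, never from a script. Its argument "commands" is a list of rows, each an object with "grip": the closure, from 0 (fully open) to 1 (shut); "slide": the shift along the tool's x, y, z in m, a list of three; "roll": the turn about the tool's z in degrees. In form: [{"grip": grip, "slide": [x, y, z], "roll": roll}, ...]. A call has 1 to 5 rows; each row is the pose to reach, as a shift and turn from the pose commanded when the call began, along the tool's axes at that moment; what a row does not reach only later rows make up. A row lasts 1/8 s, in which the tool goes at most 62.5 mm and 10.7 degrees, less where a joint would pass 70% of its speed; a pose out of reach is approached as far as the arm can. A call with a gripper value outside its range is refused whole. The fingers move at their own pace and stop on an object; "grip_force" is the grip in N (left out, the last holds). Time passes only in rows, so rows that repeat a pose let the fingers close. It gives the time, the measured TCP pose, the force and the opening at its end, in the units of the state.
- get_state(): the state, without advancing time (a new reading comes with each control period).
- capture(name): name is "scene" or "side" or "wrist"; returns (picture, depth): 480x640x3 uint8, red, green, blue; 480x640 float32, m along the optical axis (not along the pixel's ray), 0 where there is no reading.
- get_calibration(name): a dict with "mtx" (3x3 intrinsics, pixels), "R" (3x3) and "t" (3): a world point X has camera coordinates R X + t. Camera axes: x right, y down, z forward; pixel columns grow to the right and rows downward; lengths in m; the calibration is good to about 2 mm. A picture is of the moment at which its call begins: read the wrist's pose just before it. get_calibration takes no time and is no camera call; for the wrist camera it gives the pose at the moment of the call.
- close_job(): hands the job in, once; it reports no verdict.
Trained networks look in the newest picture that a camera, given by its name, has taken for a name from the list of things; names that differ only in an ending like _2 or _b are one class to them, and where a whole thing is asked for, a point or a joint stands for the part that bears it (a point fixed in the world has none). Each returns a list of dicts, best first, with "score" (0 to 1); they miss things now and then, are a little off and sometimes report something else, mostly with a low value. They report only what shows in the picture. A call takes as long as a camera call. They do not tell look-alikes from the thing itself.
- boxes_of(name, camera): "position" ([x, y, z] in m, in the coordinates of the camera as it stood for that picture, good to about 4 mm: the middle of the surface that is visible of it).
- cut_out(name, camera): "mask" (480x640 bool, what is visible of it).
The state is a dict: "time_s": time; "joints": joint angles; "qd": joint speeds; "joint_torque": joint torques, N m; "tcp_pos": TCP position; "eef_rot": TCP orientation; "contact_force": force on the tool from outside, world axes, zero at the start; "moment": the same for the moment, N m; "gripper_width": finger opening in m.
Only numpy, scipy, OpenCV 4.12 (cv2) and the standard library are available. Lean on these libraries where they do the work, as an engineer would, in place of code of your own. Each camera call takes 0.05 s, during which the arm holds its last target.

## Working session

There is one attempt and no reset: what is moved stays moved. The work goes in short steps, Python scripts to look and compute and a tool call to move; the robot and the scene stay as the last step left them, time stands still between calls to the robot, and variables do not carry over. Pictures are saved under pics/ and viewed, and the job is handed in when it is done.

Besides the shell and the picture viewer there is one more tool, called after "Emit:" in YAML: its name, and indented under it one key for each argument. apply_moves: Moves the arm, as the interface text tells. Its arguments: {"type":"object","properties":{"commands":{"type":"array"},"grip_force":{"type":"number"}},"required":["commands"]}

```bash
ls; mkdir -p pics; cat > h.py <<'E'
import numpy as np, cv2
from plant import get_state, capture, get_calibration, close_job, boxes_of, cut_out
def snap(cam,fn=None):
    c=get_calibration(cam); im,d=capture(cam)
    if fn: cv2.imwrite('pics/'+fn,im[:,:,::-1])
    return im,d,c
def world(c,p):
    return np.array(c['R']).T@(np.array(p)-np.array(c['t']).ravel())
def cloud(c,d):
    K=np.array(c['mtx']);v,u=np.mgrid[:480,:640]
    P=np.stack([(u-K[0,2])*d/K[0,0],(v-K[1,2])*d/K[1,1],d],-1)
    W=(P-np.array(c['t']).ravel())@np.array(c['R'])
    W[d<=0]=np.nan
    return W
def proj(c,X):
    p=np.array(c['mtx'])@(np.array(c['R'])@np.array(X)+np.array(c['t']).ravel());return p[:2]/p[2]
E
python3 - <<'E'
from h import *
np.set_printoptions(precision=4,suppress=True)
print(get_state())
for cam in ['scene','side','wrist']:
    im,d,c=snap(cam,cam+'0.png')
    np.savez(cam+'0.npz',im=im,d=d,**{k:c[k] for k in('mtx','R','t')})
    print(cam,world(c,[0,0,0]),c['R'][2])
    for n in ['airspeed_mid','gauge_mid','small_bezel_mid','dome_knob','large_bezel_mid','spanner_mid','turntable_top','tray_top','pad_top','rail_mid']:
        if cam=='wrist' :continue
        print(n,[(round(b['score'],2),world(c,b['position']).round(3).tolist(),proj(c,world(c,b['position'])).round().tolist()) for b in boxes_of(n,cam)][:4])
E
```

```text
pics
{'time_s': 0.0, 'joints': array([ 79.5891,  20.5902,   0.6355,  -0.0201, -70.1367, -16.5065]), 'qd': array([-0.0997,  0.038 ,  0.0377,  0.0135, -0.0121,  0.0064]), 'joint_torque': array([ -0.0012, -58.2705,  29.3058,   6.9972,   0.0067,  -0.0002]), 'tcp_pos': array([0.3054, 0.6014, 0.1895]), 'eef_rot': array([179.9069,  -0.0078, -26.9243]), 'contact_force': array([ 0.7605, -0.0301, -0.1187]), 'moment': array([ 0.0112, -0.0267, -0.014 ]), 'gripper_width': 0.08763222865885571}
scene [1.1511 0.3828 0.6279] [-0.7025 -0.4134 -0.5793]
airspeed_mid [(0.88, [0.366, 0.264, 0.043], [480.0, 273.0]), (0.86, [0.379, -0.066, 0.042], [320.0, 222.0]), (0.81, [0.459, 0.12, 0.056], [387.0, 268.0])]
gauge_mid [(0.76, [0.507, -0.101, 0.092], [269.0, 226.0])]
small_bezel_mid [(0.87, [0.662, 0.1, 0.053], [318.0, 334.0])]
dome_knob [(0.8, [0.504, -0.307, 0.071], [188.0, 204.0])]
large_bezel_mid [(0.32, [0.5, 0.309, 0.007], [478.0, 343.0])]
spanner_mid [(0.56, [0.656, -0.071, 0.045], [233.0, 296.0])]
turntable_top [(0.62, [0.517, -0.086, 0.03], [274.0, 258.0])]
tray_top [(0.71, [0.476, 0.12, 0.011], [3
[... 369 characters left out ...]
 0.095], [327.0, 210.0])]
small_bezel_mid [(0.87, [0.654, 0.104, 0.058], [224.0, 303.0]), (0.6, [0.654, -0.061, 0.045], [238.0, 238.0])]
dome_knob [(0.93, [0.482, -0.295, 0.071], [332.0, 157.0])]
large_bezel_mid [(0.7, [0.657, 0.219, 0.054], [210.0, 364.0])]
spanner_mid [(0.7, [0.655, -0.063, 0.044], [238.0, 238.0])]
turntable_top [(0.59, [0.491, -0.078, 0.035], [325.0, 239.0]), (0.27, [0.49, -0.091, 0.094], [326.0, 212.0])]
tray_top [(0.58, [0.453, 0.133, 0.014], [344.0, 338.0]), (0.43, [0.654, 0.106, 0.056], [223.0, 304.0])]
pad_top [(0.75, [0.493, 0.314, 0.006], [316.0, 444.0])]
rail_mid [(0.59, [0.654, 0.161, 0.038], [219.0, 338.0])]
wrist [0.3675 0.5691 0.3834] [-0.2294  0.1165 -0.9663]
```

View pics/scene0.png

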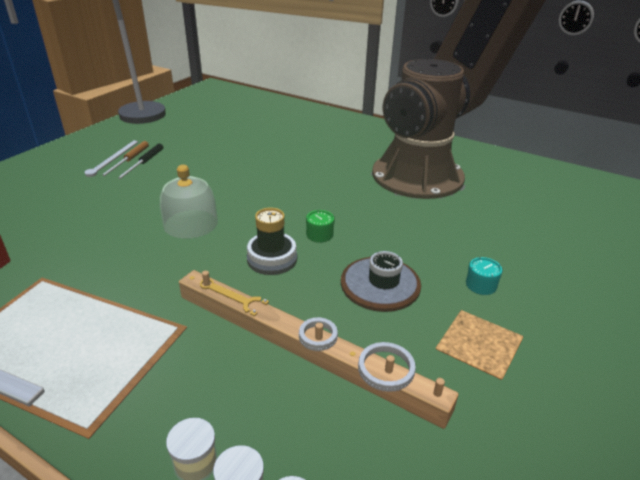

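View pics/side0.png

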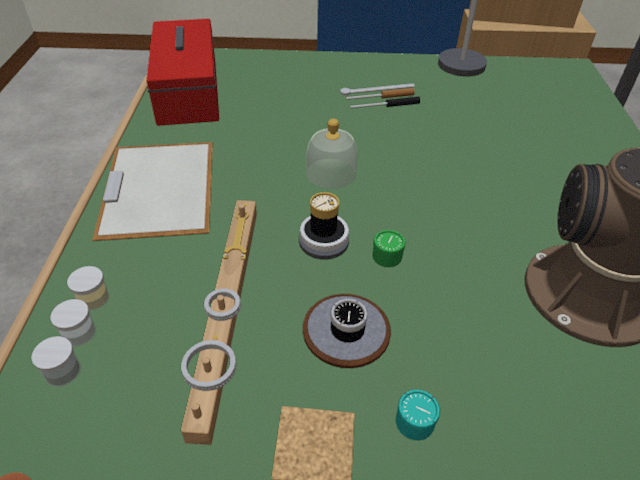

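Candidates for the airspeed indicator: the black one on the tray at scene (387,268) / side (349,318); a green one at scene (320,225) and a turquoise one at scene (484,275), both excluded by colour. The open gauge is at scene (269,226), the small ring at (318,334), the large ring at (387,366), the dome at (188,204), and the pad at (479,344). Next: a close crop and precise fits.

```bash
python3 - <<'E'
from h import *
from scipy.optimize import least_squares
np.set_printoptions(precision=4,suppress=True)
rough=dict(air=(.453,.12,.06,.030),gauge=(.495,-.093,.105,.027),ring=(.656,.103,.054,.030),big=(.656,.217,.054,.041),tt=(.495,-.09,.035,.047),tray=(.458,.125,.014,.075),green=(.375,-.06,.046,.03),turq=(.36,.268,.046,.03),dome=(.49,-.30,.05,.058))
for cam in ['scene','side']:
    z=np.load(cam+'0.npz');c=dict(mtx=z['mtx'],R=z['R'],t=z['t']);W=cloud(c,z['d'])
    b=W[(np.abs(W[...,2])<.01)&(np.abs(W[...,0]-.45)<.2)&(np.abs(W[...,1])<.3)];print(cam,'bench z',np.median(b[:,2]))
    for n,(x,y,zt,r) in rough.items():
        dd=np.hypot(W[...,0]-x,W[...,1]-y)
        m=(dd<r*1.5)
        zz=W[m][:,2]; top=W[m&(np.abs(W[...,2]-zt)<.006)]
        if len(top)<10: print(n,'few',len(top),np.nanmax(zz));continue
        h=cv2.convexHull(top[:,:2].astype(np.float32))[:,0]
        # edge fit: fit circle w/ fixed radius to hull
        s=least_squares(lambda p:np.hypot(h[:,0]-p[0],h[:,1]-p[1])-r,[x,y],loss='soft_l1',f_scale=.002)
        (cx,cy),rr=cv2.minEnclosingCircle(h)
        print(n,'fit',s.x,'enc',cx.round(4) if hasattr(cx,'round') else cx,cy,rr,'z',np.median(top[:,2]),len(top))
    # pad
    m=(np.hypot(W[...,0]-.497,W[...,1]-.312)<.09)&(np.abs(W[...,2]-.005)<.003)
    hsv=cv2.cvtColor(z['im'],cv2.COLOR_RGB2HSV)
    cork=(hsv[...,0]<25)&(hsv[...,1]>60)
    P=W[m&cork];print('pad',cv2.minAreaRect((P[:,:2]*1000).astype(np.float32)),np.median(P[:,2]))
    m=(np.abs(W[...,2]-.040)<.003)&(np.abs(W[...,0]-.656)<.1)&(np.abs(W[...,1]-.1)<.3)&cork
    P=W[m];print('rail',cv2.minAreaRect((P[:,:2]*1000).astype(np.float32)))
    m=(np.hypot(W[...,0]-.49,W[...,1]+.3)<.08)&(W[...,2]>.114)&(W[...,2]<.145);P=W[m]
    print('knob',len(P),P.mean(0),P.min(0),P.max(0))
    (u,v)=proj(c,(.453,.12,.05)).astype(int);cv2.imwrite(f'pics/crop_{cam}.png',cv2.resize(z['im'][v-60:v+60,u-80:u+80,::-1],(640,480)))
E
```

```text
scene bench z 0.0013190133955742146
air fit [0.4461 0.1131] enc 0.4473131000995636 0.11181508004665375 0.03266888111829758 z 0.0583922127251839 602
gauge fit [ 0.4929 -0.1085] enc 0.49209824204444885 -0.10808679461479187 0.02865561842918396 z 0.10228751578963503 403
ring fit [0.6566 0.0968] enc 0.6560803651809692 0.09714818745851517 0.03112274780869484 z 0.054186968125782844 614
big fit [0.6587 0.2137] enc 0.6580544114112854 0.21400374174118042 0.04248180612921715 z 0.05410160014164966 991
tt fit [ 0.4919 -0.1088] enc 0.49122947454452515 -0.10826845467090607 0.04846606403589249 z 0.03607422246758486 754
tray fit [0.4476 0.1067] enc 0.4480438232421875 0.10604894906282425 0.07591891288757324 z 0.015047431608639125 2463
green fit [ 0.3684 -0.0727] enc 0.36779654026031494 -0.07163140922784805 0.03127913922071457 z 0.044544255698570186 416
turq fit [0.3466 0.2677] enc 0.3475671410560608 0.26762259006500244 0.03125528246164322 z 0.0441467770330824 583
dome fit [ 0.4814 -0.3322] enc 0.4844028949737549 -0.3293072581291199 0.057422738522291183 z 0.05051974403579945 280
pad ((494.0856323242187
[... 995 characters left out ...]
166 z 0.014697944105653948 3754
green fit [ 0.3706 -0.0713] enc 0.3719410300254822 -0.07152219861745834 0.03168670833110809 z 0.044173868216037075 607
turq fit [0.3478 0.2697] enc 0.3478602468967438 0.26992976665496826 0.030849266797304153 z 0.043880211797965786 1300
dome fit [ 0.4837 -0.3309] enc 0.48383527994155884 -0.3275429308414459 0.057823777198791504 z 0.04992755454184319 247
pad ((495.1026306152344, 312.3797912597656), (110.56117248535156, 109.88860321044922), 87.00453186035156) 0.005554492622921559
rail ((658.9365234375, 71.7498779296875), (498.8399658203125, 40.26472854614258), 89.07067108154297)
knob 139 [ 0.4838 -0.3263  0.1314] [ 0.4717 -0.343   0.1168] [ 0.4954 -0.3189  0.1411]
```

View pics/crop_side.png

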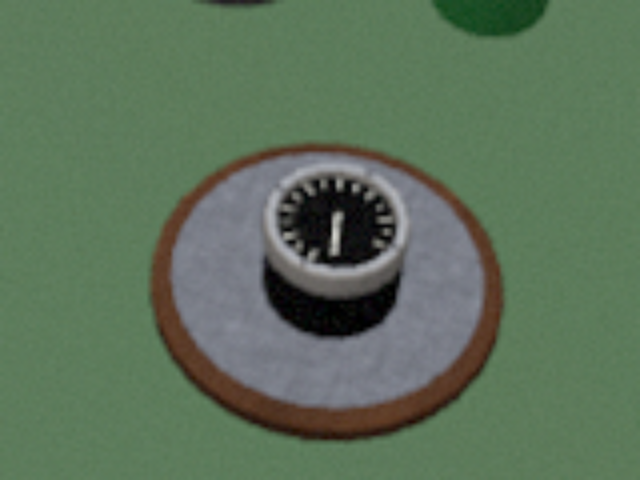

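The crop confirms a black case, chrome bezel and black dial, standing on the tray. First move: turn towards yaw -90° (jaws along world x) and go over the airspeed indicator.

Emit:
apply_moves:
  commands:
    - {"grip": 0,"slide": [0.035,0.037,0],"roll": 10}
    - {"grip": 0,"slide": [0.07,0.074,0],"roll": 20}
    - {"grip": 0,"slide": [0.105,0.111,0],"roll": 30}
    - {"grip": 0,"slide": [0.14,0.148,0],"roll": 40}
    - {"grip": 0,"slide": [0.173,0.186,0],"roll": 50}
  grip_force: 25

```text
time_s: 1.78
tcp_pos: [0.376, 0.3561, 0.1907]
eef_rot: [-180.0, 0.0, -77.2]
contact_force: [0.4, 0.0, 0.3]
gripper_width: 0.0874
```

Emit:
apply_moves:
  commands:
    - {"grip": 0,"slide": [0.05,-0.003,0],"roll": 3}
    - {"grip": 0,"slide": [0.1,-0.006,0],"roll": 7}
    - {"grip": 0,"slide": [0.15,-0.009,0],"roll": 10}
    - {"grip": 0,"slide": [0.2,-0.012,0],"roll": 13.1}
    - {"grip": 0,"slide": [0.252,-0.014,0],"roll": 13.1}

```text
time_s: 2.4
tcp_pos: [0.4466, 0.114, 0.1909]
eef_rot: [-179.9, 0.0, -90.0]
contact_force: [1.1, 0.2, 0.7]
gripper_width: 0.0877
```

Emit:
apply_moves:
  commands:
    - {"grip": 0,"slide": [0,0,0],"roll": 0}
    - {"grip": 0,"slide": [0,0,0],"roll": 0}

```text
time_s: 2.65
tcp_pos: [0.4465, 0.1154, 0.1907]
eef_rot: [-180.0, 0.0, -90.1]
contact_force: [-0.5, 1.1, 0.5]
gripper_width: 0.0875
```

```bash
cat >> h.py <<'E'
from scipy.optimize import least_squares
def fit(W,x,y,zt,r,tol=.006,k=1.5):
    dd=np.hypot(W[...,0]-x,W[...,1]-y)
    top=W[(dd<r*k)&(np.abs(W[...,2]-zt)<tol)]
    if len(top)<15: return None
    h=cv2.convexHull(top[:,:2].astype(np.float32))[:,0]
    s=least_squares(lambda p:np.hypot(h[:,0]-p[0],h[:,1]-p[1])-r,[x,y],loss='soft_l1',f_scale=.002)
    return s.x.round(4),np.median(top[:,2]).round(4),len(top),np.round(s.cost*1e6,2)
E
python3 - <<'E'
from h import *
s=get_state();print(s['tcp_pos'],s['eef_rot'],s['joints'])
im,d,c=snap('wrist','w1.png');W=cloud(c,d)
print(world(c,[0,0,0]))
for n,a in dict(air=(.447,.114,.06,.03),tray=(.448,.108,.014,.075)).items(): print(n,fit(W,*a))
E
```

```text
[0.4464573  0.11535202 0.19066286] [-1.79974039e+02  2.13907078e-02 -9.00755261e+01] [ 3.90654586e+01 -1.16623179e-01 -2.50714211e+01 -2.24094079e-04
 -6.50115644e+01 -3.91408949e+01]
[0.44655457 0.04471804 0.38355415]
air (array([0.4458, 0.1121]), np.float64(0.0558), 3909, np.float64(1.19))
tray (array([0.4473, 0.1065]), np.float64(0.0128), 15633, np.float64(9.17))
```

View pics/w1.png

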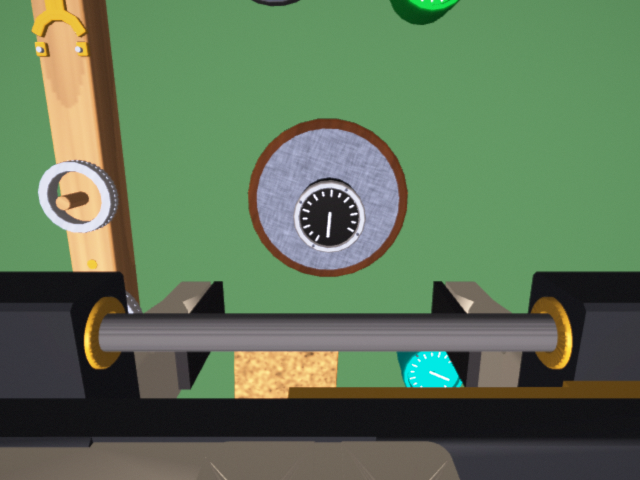

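The wrist view shows the airspeed indicator at (330,217) on the tray, centred between the fingers. All three cameras agree to about 2 mm, so I go down to it.

Emit:
apply_moves:
  commands:
    - {"grip": 0,"slide": [0.002,0,0.04],"roll": 0}
    - {"grip": 0,"slide": [0.002,0,0.08],"roll": 0}
    - {"grip": 0,"slide": [0.002,0,0.12],"roll": 0}
    - {"grip": 0,"slide": [0.002,0,0.15],"roll": 0}
    - {"grip": 0,"slide": [0.002,0,0.167],"roll": 0}

```text
time_s: 3.32
tcp_pos: [0.4454, 0.1142, 0.0219]
eef_rot: [179.9, -0.1, -89.9]
contact_force: [-0.1, -0.2, 0.5]
gripper_width: 0.0875
```

Emit:
apply_moves:
  commands:
    - {"grip": 0,"slide": [0,0,0],"roll": 0}
    - {"grip": 0.4,"slide": [0,0,0],"roll": 0}
    - {"grip": 0.4,"slide": [0,0,0],"roll": 0}
    - {"grip": 0.4,"slide": [0,0,0],"roll": 0}
    - {"grip": 0.4,"slide": [0,0,0],"roll": 0}

```text
time_s: 3.95
tcp_pos: [0.4462, 0.1134, 0.0241]
eef_rot: [-180.0, 0.0, -90.0]
contact_force: [-3.3, -0.3, 9.8]
gripper_width: 0.0549
```

```bash
python3 - <<'E'
from h import *
s=get_state();print(s['tcp_pos'],s['contact_force'],s['gripper_width'])
im,d,c=snap('side');cv2.imwrite('pics/s2.png',cv2.resize(im[200:440,220:540,::-1],(800,600)))
im,d,c=snap('wrist','w2.png');W=cloud(c,d)
print(fit(W,.446,.1135,.06,.03))
E
```

```text
[0.44620783 0.11338525 0.0240968 ] [-3.25307945 -0.3363296   9.79175971] 0.054935111706787505
(array([0.4461, 0.112 ]), np.float64(0.0558), 9864, np.float64(96.34))
```

View pics/s2.png

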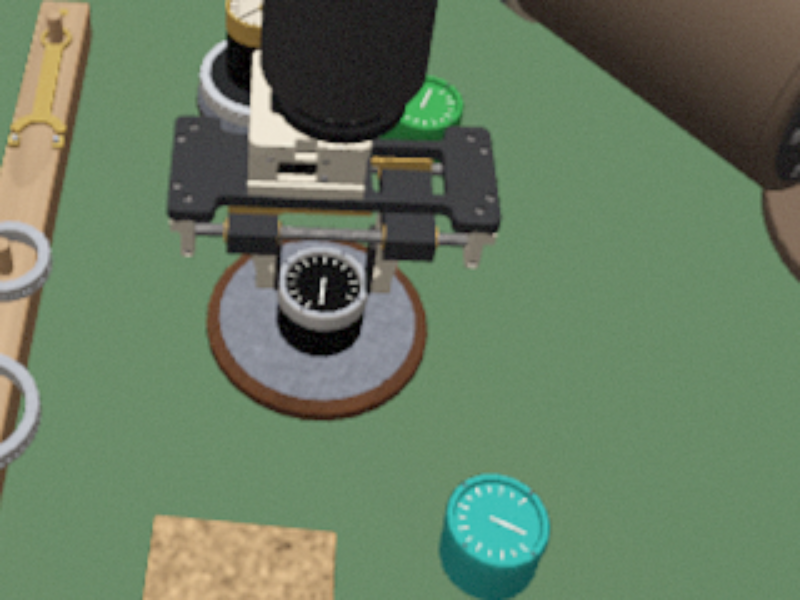

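View pics/w2.png

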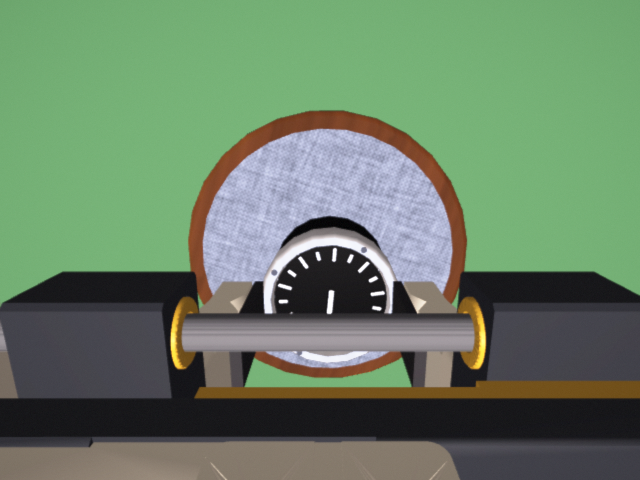

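The side and wrist views show the indicator upright between the pads, gripped on its case. I lift it slowly and check.

Emit:
apply_moves:
  commands:
    - {"grip": 0.45,"slide": [0,0,-0.005],"roll": 0}
    - {"grip": 0.45,"slide": [0,0,-0.015],"roll": 0}
    - {"grip": 0.45,"slide": [0,0,-0.03],"roll": 0}
    - {"grip": 0.45,"slide": [0,0,-0.05],"roll": 0}
    - {"grip": 0.45,"slide": [0,0,-0.05],"roll": 0}

```text
time_s: 4.68
tcp_pos: [0.4475, 0.1141, 0.0753]
eef_rot: [-179.8, 0.1, -90.0]
contact_force: [-0.3, -0.0, -0.4]
gripper_width: 0.0481
```

```bash
python3 - <<'E'
from h import *
s=get_state();print(s['tcp_pos'],s['contact_force'],s['gripper_width'])
im,d,c=snap('side');cv2.imwrite('pics/s3.png',cv2.resize(im[150:390,220:540,::-1],(800,600)))
im,d,c=snap('wrist');W=cloud(c,d)
m=(np.hypot(W[...,0]-.446,W[...,1]-.113)<.022)&(W[...,2]>.08)&(W[...,2]<.13)&(W[...,1]<.11)
P=W[m];P=P[np.abs(P[:,2]-np.median(P[:,2]))<.004];A=np.c_[P[:,:2],np.ones(len(P))];print(len(P),np.median(P[:,2]),np.linalg.lstsq(A,P[:,2],rcond=None)[0])
print(fit(W,.446,.113,np.median(P[:,2]),.03))
E
```

```text
[0.44751557 0.11413542 0.0753293 ] [-0.30494301 -0.04664496 -0.36022938] 0.04813919549393698
0 nan [0. 0. 0.]
None
  return _methods._mean(a, axis=axis, dtype=dtype,
  ret = ret.dtype.type(ret / rcount)
```

View pics/s3.png

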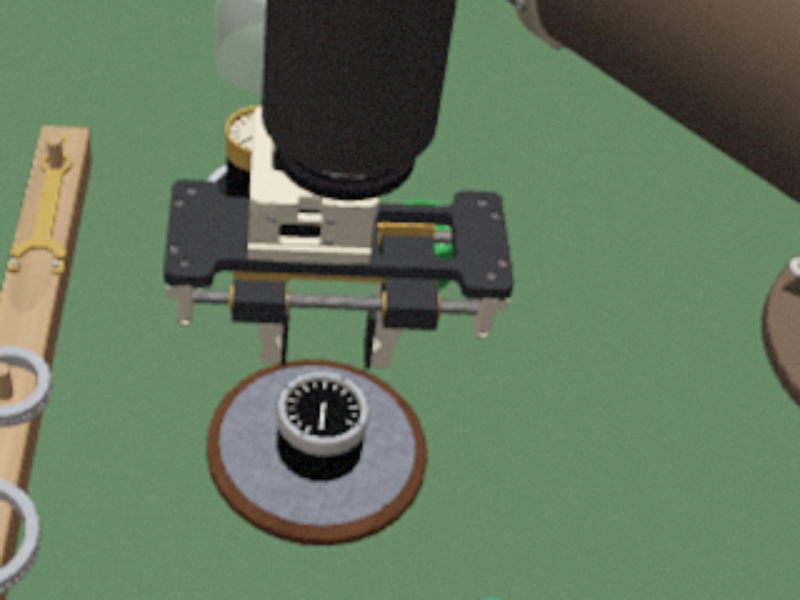

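Not lifted: the pads slipped off. I check where the fingers really are relative to the TCP and the indicator.

```bash
python3 - <<'E'
from h import *
np.set_printoptions(precision=4,suppress=True)
s=get_state();print(s['tcp_pos'],s['contact_force'],s['gripper_width'])
for cam in ['side','scene','wrist']:
    im,d,c=snap(cam,cam+'4.png');W=cloud(c,d)
    print(cam,'air',fit(W,.446,.113,.06 if cam!='wrist' else .058,.03))
    for sg in (-1,1):
        m=(np.abs(W[...,0]-.447-sg*.035)<.02)&(np.abs(W[...,1]-.113)<.04)&(W[...,2]>.07)&(W[...,2]<.115)
        P=W[m]
        if len(P): print(sg,len(P),'min',np.nanpercentile(P,2,axis=0),'max',np.nanpercentile(P,98,axis=0))
    t=proj(c,s['tcp_pos']);print(t)
    u,v=t.astype(int)
    if cam!='wrist':
        k=im[v-60:v+60,u-80:u+80,::-1].copy();cv2.drawMarker(k,(80,60),(0,0,255),0,6);cv2.imwrite(f'pics/c4{cam}.png',cv2.resize(k,(800,600),interpolation=cv2.INTER_NEAREST))
E
```

```text
[0.4463 0.1135 0.0737] [ 0.7199 -0.2264 -0.1513] 0.04810595073801394
side air (array([0.448 , 0.1148]), np.float64(0.0579), 893, np.float64(2.47))
-1 7 min [0.4183 0.1221 0.1101] max [0.4242 0.1244 0.1149]
1 6 min [0.4735 0.1226 0.1115] max [0.4858 0.1243 0.1148]
[349.9911 306.4894]
scene air (array([0.446 , 0.1128]), np.float64(0.0583), 601, np.float64(6.06))
-1 17 min [0.4174 0.1128 0.11  ] max [0.4229 0.1224 0.1149]
1 12 min [0.4828 0.1012 0.1114] max [0.4863 0.1213 0.1149]
[387.0989 254.984 ]
wrist air (array([0.4458, 0.112 ]), np.float64(0.0557), 8913, np.float64(1.23))
-1 190 min [0.4076 0.1003 0.1073] max [0.4222 0.1141 0.1149]
1 197 min [0.4704 0.1003 0.108 ] max [0.4854 0.1138 0.1149]
[327.4881 278.1104]
```

View pics/c4scene.png

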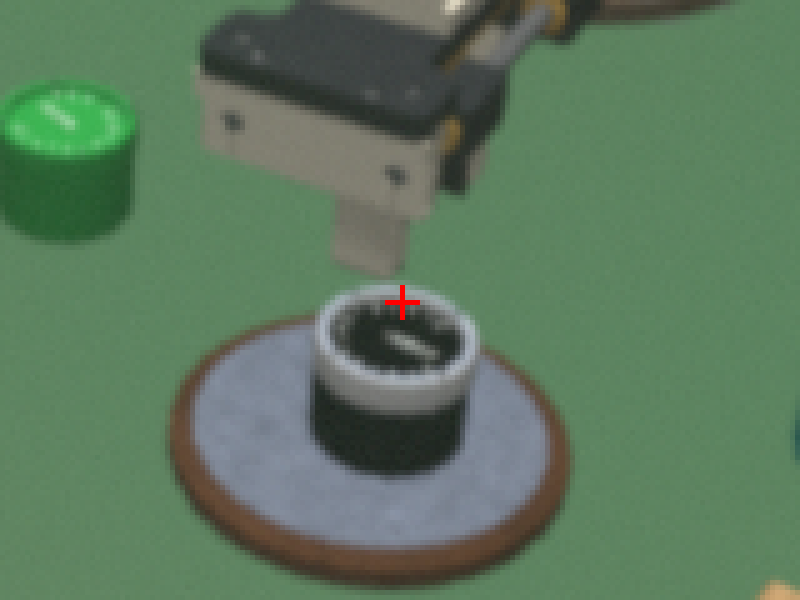

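View pics/c4side.png

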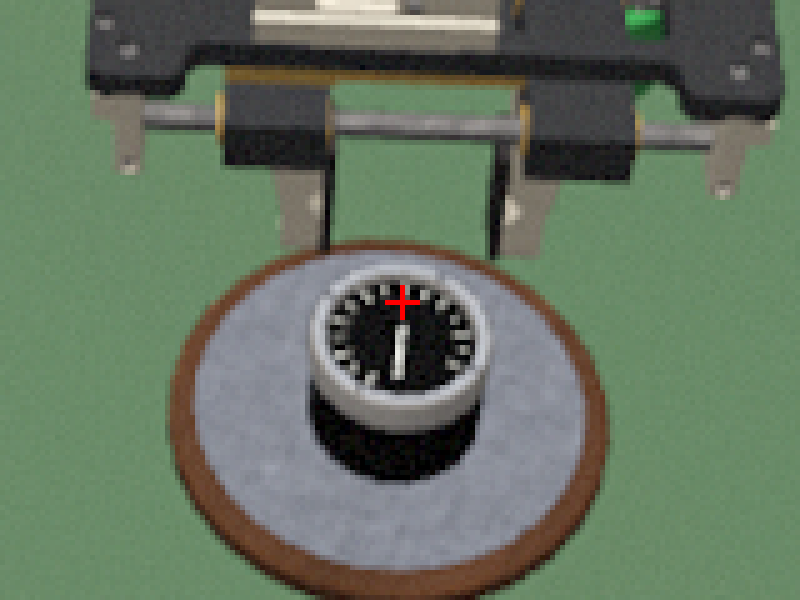

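```bash
python3 - <<'E'
from h import *
s=get_calibration('side');k=get_calibration('scene')
T=np.array([.4463,.1137,.0740])
print(s['mtx'][0],k['mtx'][0])
for dz in (0,.01,.02,.03):
  for dy in (0,-.01,-.02):
    print(dz,dy,'side L/R',[proj(s,T+[sx,dy,dz]).round(1) for sx in (.024,-.024)],'scene +x outer mid',proj(k,T+[.045,dy,dz]).round(1),proj(k,T+[.024,dy,dz]).round(1))
im,d,c=snap('side');W=cloud(c,d)
for v in range(284,302,2): print(v,[f'{d[v,u]:.3f}' for u in range(322,336,2)],W[v,330].round(3))
E
```

```text
[544.58087329   0.         307.85771487] [518.43544936   0.         317.33591651]
0 0 side L/R [array([335.1, 305.8]), array([365. , 307.1])] scene +x outer mid [376.2 268. ] [381.5 261.8]
0 -0.01 side L/R [array([335.2, 301. ]), array([364.8, 302.3])] scene +x outer mid [371.  266.1] [376.3 259.9]
0 -0.02 side L/R [array([335.2, 296.2]), array([364.6, 297.5])] scene +x outer mid [365.9 264.2] [371.2 258.1]
0.01 0 side L/R [array([335.3, 301.9]), array([365.5, 303.2])] scene +x outer mid [376.7 263.5] [382.  257.2]
0.01 -0.01 side L/R [array([335.4, 297.1]), array([365.3, 298.3])] scene +x outer mid [371.5 261.6] [376.8 255.4]
0.01 -0.02 side L/R [array([335.5, 292.3]), array([365.1, 293.5])] scene +x outer mid [366.3 259.7] [371.7 253.6]
0.02 0 side L/R [array([335.6, 297.9]), array([366. , 299.2])] scene +x outer mid [377.2 258.8] [382.5 252.6]
0.02 -0.01 side L/R [array([335.7, 293. ]), array([365.8, 294.3])] scene +x outer mid [371.9 256.9] [377.3 250.8]
0.02 -0.02 side L/R [array([335.8, 288.3]), array([365.6, 289.5])] scene +x outer mid [366.7 255. ] [372.1 249. ]
0.03 0 side L
[... 412 characters left out ...]
 ['1.002', '1.002', '0.825', '0.827', '0.828', '0.833', '0.827'] [0.48  0.123 0.133]
288 ['0.997', '0.998', '0.829', '0.830', '0.831', '0.830', '0.834'] [0.48  0.124 0.129]
290 ['0.994', '0.994', '0.834', '0.833', '0.833', '0.833', '0.833'] [0.48  0.124 0.125]
292 ['0.991', '0.991', '0.838', '0.835', '0.834', '0.837', '0.838'] [0.48  0.125 0.122]
294 ['0.988', '0.991', '0.839', '0.839', '0.839', '0.840', '0.840'] [0.48  0.125 0.116]
296 ['0.981', '0.984', '0.970', '0.965', '0.966', '0.965', '0.967'] [0.478 0.045 0.015]
298 ['0.964', '0.963', '0.966', '0.962', '0.965', '0.965', '0.963'] [0.478 0.048 0.014]
300 ['0.960', '0.959', '0.962', '0.958', '0.960', '0.958', '0.961'] [0.477 0.054 0.015]
```

Measured: the visible fingertips sit at z≈0.114 while the reported TCP is at 0.074, so I was closing at the bezel's top edge. I check whether this offset depends on the opening.

Emit:
apply_moves:
  commands:
    - {"grip": 1,"slide": [0,0,-0.03],"roll": 0}
    - {"grip": 1,"slide": [0,0,-0.03],"roll": 0}
    - {"grip": 1,"slide": [0,0,-0.03],"roll": 0}
    - {"grip": 1,"slide": [0,0,-0.03],"roll": 0}
    - {"grip": 1,"slide": [0,0,-0.03],"roll": 0}

```text
time_s: 5.6
tcp_pos: [0.446, 0.1132, 0.1029]
eef_rot: [179.9, -0.0, -90.0]
contact_force: [-0.8, 0.5, -0.3]
gripper_width: 0.0041
```

```bash
cat > tip.py <<'E'
from h import *
np.set_printoptions(precision=4,suppress=True)
def tip(tag):
    s=get_state();T=s['tcp_pos'];print(T,s['gripper_width'])
    for cam in ('side','scene'):
        im,d,c=snap(cam);W=cloud(c,d)
        w=s['gripper_width']/2
        for sg in (-1,1):
            m=(np.abs(W[...,0]-T[0]-sg*(w+.01))<.007)&(np.abs(W[...,1]-T[1])<.016)&(W[...,2]>T[2]-.02)&(W[...,2]<T[2]+.08)
            P=W[m]
            if len(P): print(cam,sg,len(P),'minz-T',np.sort(P[:,2])[:8]-T[2], 'y',P[:,1].mean())
        u,v=proj(c,T).astype(int)
        cv2.imwrite(f'pics/{tag}{cam}.png',cv2.resize(im[v-70:v+50,u-80:u+80,::-1],(800,600),interpolation=cv2.INTER_NEAREST))
E
python3 -c "
from tip import *
tip('shut')"
```

```text
[0.446  0.1132 0.1029] 0.004089893012052514
side -1 131 minz-T [0.0396 0.0398 0.0402 0.0405 0.0409 0.042  0.0422 0.0422] y 0.12418004146739167
side 1 162 minz-T [0.0366 0.0376 0.0401 0.0407 0.0411 0.0411 0.0413 0.042 ] y 0.1235658216444544
scene -1 56 minz-T [0.0401 0.0412 0.0424 0.0429 0.0444 0.0449 0.0451 0.0469] y 0.12252563484516853
scene 1 105 minz-T [0.038  0.0387 0.0391 0.0392 0.0395 0.04   0.0401 0.0403] y 0.11369385207642457
```

Emit:
apply_moves:
  commands:
    - {"grip": 0,"slide": [0,0,0],"roll": 0}
    - {"grip": 0,"slide": [0,0,0],"roll": 0}
    - {"grip": 0,"slide": [0,0,0],"roll": 0}
    - {"grip": 0,"slide": [0,0,0],"roll": 0}
    - {"grip": 0,"slide": [0,0,0],"roll": 0}

```text
time_s: 6.32
tcp_pos: [0.4463, 0.1134, 0.1035]
eef_rot: [-180.0, -0.0, -90.0]
contact_force: [-1.2, 0.2, -0.6]
gripper_width: 0.0455
```

```bash
python3 -c "
from tip import *
tip('open')"
```

```text
[0.4463 0.1134 0.1035] 0.04545677526674437
side -1 132 minz-T [0.0393 0.0413 0.0414 0.0422 0.0424 0.043  0.0433 0.0437] y 0.12422962545378183
side 1 164 minz-T [0.037  0.0376 0.0383 0.0389 0.0395 0.0397 0.0398 0.0398] y 0.1238046750717569
scene -1 48 minz-T [0.0366 0.0387 0.04   0.04   0.0403 0.0404 0.0412 0.0415] y 0.12018041349933363
scene 1 79 minz-T [0.0373 0.0387 0.0389 0.0392 0.0401 0.0406 0.0408 0.0413] y 0.114573531536406
```

View pics/shutside.png

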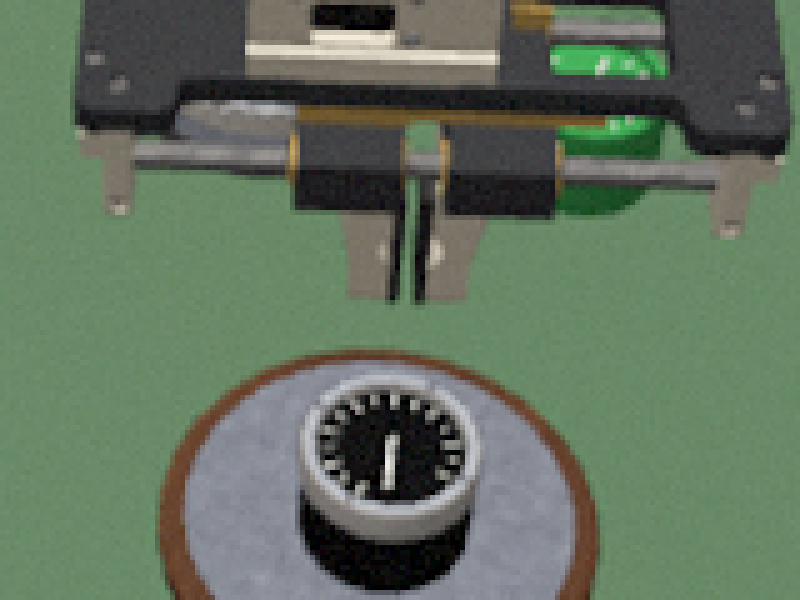

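View pics/openside.png

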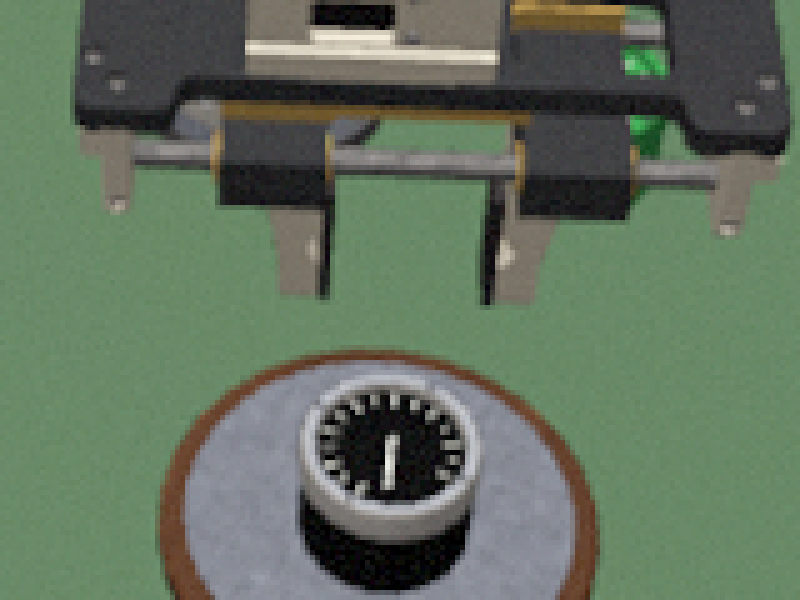

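The offset is constant at about 38 mm: the real tips sit 38 mm behind the reported TCP. In x and y they agree to about 2 mm. I use "tip = TCP + 38 mm" from here and redo the grasp.

Emit:
apply_moves:
  commands:
    - {"grip": 0,"slide": [0,-0.001,0.01],"roll": 0}
    - {"grip": 0,"slide": [0,-0.001,0.02],"roll": 0}
    - {"grip": 0,"slide": [0,-0.001,0.03],"roll": 0}
    - {"grip": 0,"slide": [0,-0.001,0.03],"roll": 0}
    - {"grip": 0,"slide": [0,-0.001,0.03],"roll": 0}

```text
time_s: 7.05
tcp_pos: [0.4474, 0.1134, 0.0734]
eef_rot: [180.0, -0.0, -90.0]
contact_force: [-0.4, 0.9, 0.1]
gripper_width: 0.0877
```

Emit:
apply_moves:
  commands:
    - {"grip": 0,"slide": [0,0,0.02],"roll": 0}
    - {"grip": 0,"slide": [0,0,0.045],"roll": 0}
    - {"grip": 0,"slide": [0,0,0.07],"roll": 0}
    - {"grip": 0,"slide": [0,0,0.088],"roll": 0}
    - {"grip": 0,"slide": [0,0,0.088],"roll": 0}

```text
time_s: 7.68
tcp_pos: [0.4468, 0.1129, -0.0152]
eef_rot: [179.9, -0.1, -90.0]
contact_force: [0.1, -0.0, 0.6]
gripper_width: 0.0875
```

Emit:
apply_moves:
  commands:
    - {"grip": 0.4,"slide": [0,0,0],"roll": 0}
    - {"grip": 0.4,"slide": [0,0,0],"roll": 0}
    - {"grip": 0.4,"slide": [0,0,0],"roll": 0}
    - {"grip": 0.4,"slide": [0,0,0],"roll": 0}
    - {"grip": 0.4,"slide": [0,0,0],"roll": 0}

```text
time_s: 8.3
tcp_pos: [0.447, 0.1133, -0.0141]
eef_rot: [180.0, 0.0, -90.0]
contact_force: [-3.9, 1.1, 7.2]
gripper_width: 0.0593
```

Emit:
apply_moves:
  commands:
    - {"grip": 0.5,"slide": [0,0,0],"roll": 0}
    - {"grip": 0.5,"slide": [0,0,-0.005],"roll": 0}
    - {"grip": 0.5,"slide": [0,0,-0.015],"roll": 0}
    - {"grip": 0.5,"slide": [0,0,-0.03],"roll": 0}
    - {"grip": 0.5,"slide": [0,0,-0.03],"roll": 0}

```text
time_s: 8.93
tcp_pos: [0.4482, 0.114, 0.0167]
eef_rot: [-179.9, 0.1, -90.0]
contact_force: [0.8, 0.5, -3.1]
gripper_width: 0.0593
```

```bash
python3 - <<'E'
from tip import *
tip('g1')
im,d,c=snap('wrist','w5.png')
E
```

```text
[0.4482 0.114  0.0167] 0.05930542744884318
side -1 218 minz-T [-0.0049 -0.0048 -0.0046 -0.0044 -0.0042 -0.0041 -0.0041 -0.004 ] y 0.11843542170339955
side 1 249 minz-T [-0.0049 -0.0043 -0.0041 -0.0041 -0.0041 -0.004  -0.0038 -0.0037] y 0.11944529846684131
scene -1 9 minz-T [-0.0046 -0.0027 -0.0022 -0.0019 -0.0017 -0.0017 -0.0015 -0.0009] y 0.1279927920356221
scene 1 250 minz-T [-0.0039 -0.0035 -0.0034 -0.0032 -0.003  -0.003  -0.0029 -0.0029] y 0.114020360251434
```

View pics/g1side.png

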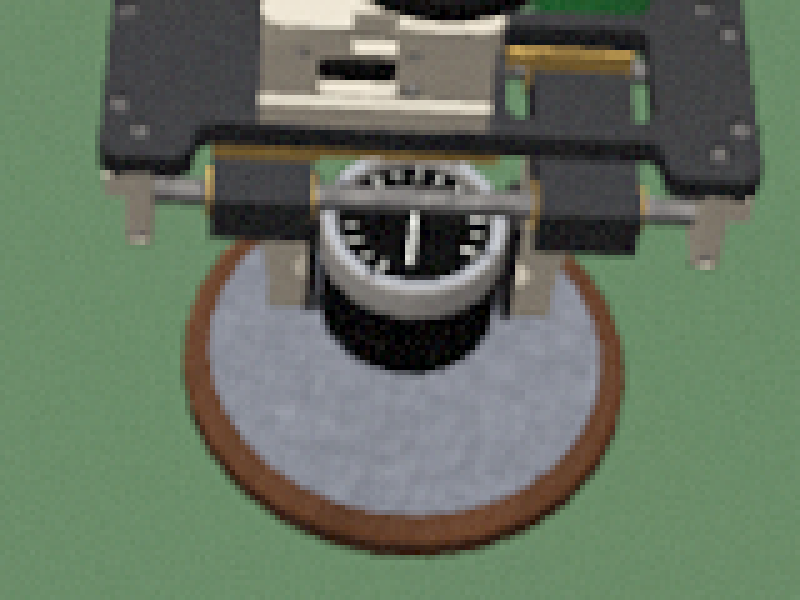

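View pics/g1scene.png

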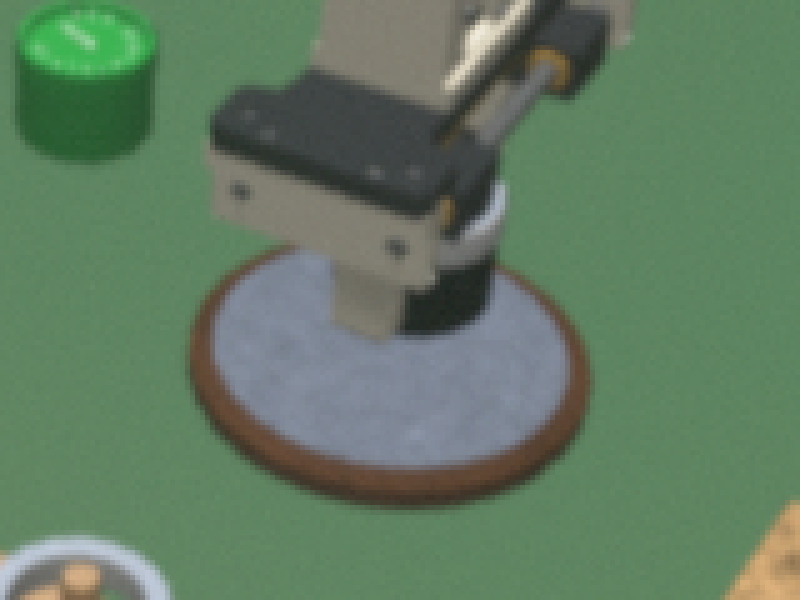

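Lifted, upright, with -3.1 N (about 0.26 kg) on the wrist. Carry it to the pad.

Emit:
apply_moves:
  commands:
    - {"grip": 0.5,"slide": [-0.02,-0.005,-0.01],"roll": 0}
    - {"grip": 0.5,"slide": [-0.06,-0.0145,-0.02],"roll": 0}
    - {"grip": 0.5,"slide": [-0.105,-0.0255,-0.02],"roll": 0}
    - {"grip": 0.5,"slide": [-0.15,-0.036,-0.02],"roll": 0}
    - {"grip": 0.5,"slide": [-0.19,-0.0455,-0.015],"roll": 0}

```text
time_s: 9.7
tcp_pos: [0.4934, 0.3061, 0.0306]
eef_rot: [-180.0, 0.0, -90.0]
contact_force: [1.1, -0.2, -2.5]
gripper_width: 0.0594
```

Emit:
apply_moves:
  commands:
    - {"grip": 0.5,"slide": [-0.008,-0.002,0.005],"roll": 0}
    - {"grip": 0.5,"slide": [-0.008,-0.002,0.02],"roll": 0}
    - {"grip": 0.5,"slide": [-0.008,-0.002,0.035],"roll": 0}
    - {"grip": 0.5,"slide": [-0.008,-0.002,0.042],"roll": 0}
    - {"grip": 0.5,"slide": [-0.008,-0.002,0.042],"roll": 0}

```text
time_s: 10.32
tcp_pos: [0.4946, 0.3104, -0.0122]
eef_rot: [179.9, -0.1, -90.1]
contact_force: [0.1, -0.0, -3.4]
gripper_width: 0.0594
```

Emit:
apply_moves:
  commands:
    - {"grip": 0.5,"slide": [0,0,0.004],"roll": 0}
    - {"grip": 0.5,"slide": [0,0,0.007],"roll": 0}
    - {"grip": 0.5,"slide": [0,0,0.0095],"roll": 0}
    - {"grip": 0.5,"slide": [0,0,0.0105],"roll": 0}
    - {"grip": 0.5,"slide": [0,0,0.0105],"roll": 0}

```text
time_s: 10.95
tcp_pos: [0.4948, 0.3114, -0.0221]
eef_rot: [180.0, -0.0, -90.0]
contact_force: [0.3, -0.3, -2.9]
gripper_width: 0.0595
```

Emit:
apply_moves:
  commands:
    - {"grip": 0.5,"slide": [0,0,0.001],"roll": 0}
    - {"grip": 0.5,"slide": [0,0,0.002],"roll": 0}
    - {"grip": 0.5,"slide": [0,0,0.002],"roll": 0}

```text
time_s: 11.32
tcp_pos: [0.495, 0.3115, -0.0231]
eef_rot: [-180.0, 0.0, -90.0]
contact_force: [-1.6, -2.0, 5.9]
gripper_width: 0.0595
```

Contact on the pad (5.9 N). I release slowly and then raise.

Emit:
apply_moves:
  commands:
    - {"grip": 0.3,"slide": [0,0,-0.0005],"roll": 0}
    - {"grip": 0.2,"slide": [0,0,-0.0005],"roll": 0}
    - {"grip": 0.05,"slide": [0,0,-0.0005],"roll": 0}
    - {"grip": 0.05,"slide": [0,0,-0.0005],"roll": 0}
    - {"grip": 0.05,"slide": [0,0,-0.0005],"roll": 0}

```text
time_s: 11.95
tcp_pos: [0.4949, 0.3113, -0.0236]
eef_rot: [180.0, -0.0, -90.0]
contact_force: [0.2, -0.5, -1.2]
gripper_width: 0.0827
```

Emit:
apply_moves:
  commands:
    - {"grip": 0,"slide": [0,0,-0.01],"roll": 0}
    - {"grip": 0,"slide": [0,0,-0.04],"roll": 0}
    - {"grip": 0,"slide": [0,0,-0.08],"roll": 0}
    - {"grip": 0,"slide": [0,0,-0.12],"roll": 0}
    - {"grip": 0,"slide": [0.02,0,-0.15],"roll": 0}

```text
time_s: 12.58
tcp_pos: [0.4954, 0.2923, 0.1291]
eef_rot: [-179.9, 0.1, -89.9]
contact_force: [-0.5, -0.9, -0.4]
gripper_width: 0.0877
```

```bash
python3 - <<'E'
from tip import *
s=get_state();print(s['tcp_pos'])
for cam in ('scene','side'):
    im,d,c=snap(cam,cam+'6.png');W=cloud(c,d)
    print(cam,fit(W,.495,.311,.051,.03), 'tray',fit(W,.4484,.1077,.014,.075))
E
```

```text
[0.4954 0.2923 0.1291]
scene (array([0.496, 0.31 ]), np.float64(0.049), 866, np.float64(5.32)) tray (array([0.4482, 0.1069]), np.float64(0.0151), 3359, np.float64(16.78))
side (array([0.4972, 0.3124]), np.float64(0.0489), 1442, np.float64(1.6)) tray (array([0.449 , 0.1098]), np.float64(0.0145), 955, np.float64(11.61))
```

View pics/scene6.png

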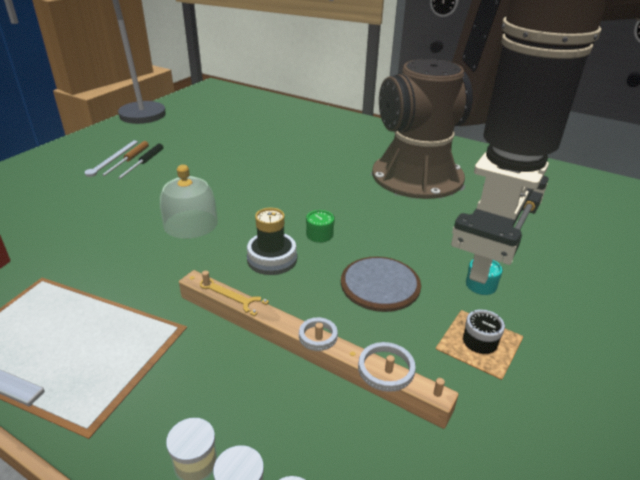

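The airspeed indicator now stands upright on the pad at scene (484,330), about 2 mm off the pad centre. Next, the gauge.

Emit:
apply_moves:
  commands:
    - {"grip": 0,"slide": [0.03,0,0],"roll": 0}
    - {"grip": 0,"slide": [0.08,0.001,0],"roll": 0}
    - {"grip": 0,"slide": [0.13,0.001,0],"roll": 0}
    - {"grip": 0,"slide": [0.18,0.002,0],"roll": 0}
    - {"grip": 0,"slide": [0.23,0.002,0],"roll": 0}

```text
time_s: 13.3
tcp_pos: [0.4918, 0.0591, 0.1261]
eef_rot: [180.0, -0.0, -90.0]
contact_force: [1.6, 0.1, -0.4]
gripper_width: 0.0879
```

Emit:
apply_moves:
  commands:
    - {"grip": 0,"slide": [0.05,0.0005,0],"roll": 0}
    - {"grip": 0,"slide": [0.1,0.001,0],"roll": 0}
    - {"grip": 0,"slide": [0.145,0.001,0],"roll": 0}
    - {"grip": 0,"slide": [0.17,0.001,0],"roll": 0}
    - {"grip": 0,"slide": [0.17,0.001,0],"roll": 0}

```text
time_s: 13.92
tcp_pos: [0.4905, -0.1106, 0.1259]
eef_rot: [179.9, -0.0, -90.2]
contact_force: [-0.8, 0.1, 0.1]
gripper_width: 0.0877
```

```bash
python3 - <<'E'
from tip import *
s=get_state();print(s['tcp_pos'],s['joints'])
im,d,c=snap('wrist','w7.png');W=cloud(c,d)
print(fit(W,.4935,-.108,.104,.027),fit(W,.492,-.1075,.035,.047),fit(W,.482,-.331,.05,.058))
E
```

```text
[ 0.4905 -0.1106  0.1259] [  9.7112   7.4894 -25.9156  -0.0053 -56.6787  -9.8996]
(array([ 0.4924, -0.1103]), np.float64(0.0993), 6422, np.float64(1.03)) (array([ 0.4912, -0.1106]), np.float64(0.0338), 5868, np.float64(7.47)) None
```

View pics/w7.png

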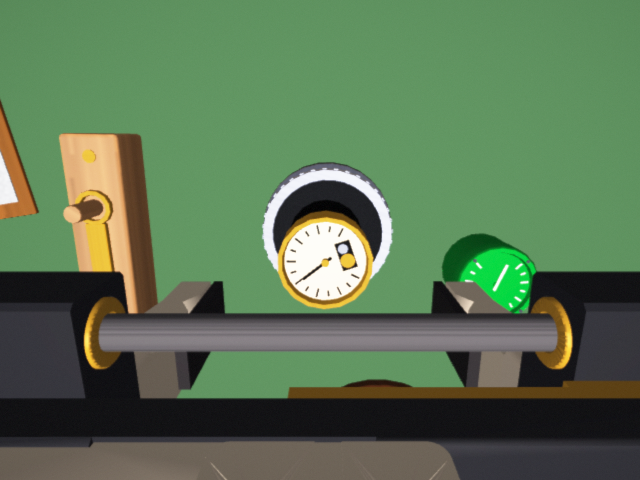

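Emit:
apply_moves:
  commands:
    - {"grip": 0,"slide": [-0.0015,-0.0015,0.02],"roll": 0}
    - {"grip": 0,"slide": [-0.0015,-0.0015,0.05],"roll": 0}
    - {"grip": 0,"slide": [-0.0015,-0.0015,0.08],"roll": 0}
    - {"grip": 0,"slide": [-0.0015,-0.0015,0.102],"roll": 0}
    - {"grip": 0,"slide": [-0.0015,-0.0015,0.102],"roll": 0}

```text
time_s: 14.6
tcp_pos: [0.4915, -0.1067, 0.023]
eef_rot: [179.8, -0.0, -90.0]
contact_force: [-0.4, 0.1, 0.2]
gripper_width: 0.0876
```

Emit:
apply_moves:
  commands:
    - {"grip": 0.5,"slide": [0,0,0],"roll": 0}
    - {"grip": 0.5,"slide": [0,0,0],"roll": 0}
    - {"grip": 0.5,"slide": [0,0,0],"roll": 0}
    - {"grip": 0.5,"slide": [0,0,0],"roll": 0}
    - {"grip": 0.5,"slide": [0,0,0],"roll": 0}

```text
time_s: 15.22
tcp_pos: [0.4931, -0.1072, 0.0249]
eef_rot: [-180.0, -0.0, -90.0]
contact_force: [-3.3, 0.1, 5.8]
gripper_width: 0.0537
```

Emit:
apply_moves:
  commands:
    - {"grip": 0.6,"slide": [0,0,0],"roll": 0}
    - {"grip": 0.6,"slide": [0,0,-0.005],"roll": 0}
    - {"grip": 0.6,"slide": [0,0,-0.015],"roll": 0}
    - {"grip": 0.6,"slide": [0,0,-0.03],"roll": 0}
    - {"grip": 0.6,"slide": [0,0,-0.03],"roll": 0}

```text
time_s: 15.85
tcp_pos: [0.4946, -0.107, 0.0561]
eef_rot: [-179.8, 0.0, -90.0]
contact_force: [0.5, -0.2, -2.2]
gripper_width: 0.0536
```

```bash
python3 - <<'E'
from tip import *
tip('g2')
im,d,c=snap('wrist','w8.png');W=cloud(c,d)
for z in (.129,.134): print(fit(W,.4925,-.109,z,.027))
print(fit(W,.492,-.1075,.035,.047))
for cam in ('scene','side'):
    im,d,c=snap(cam);W=cloud(c,d);print(cam,fit(W,.492,-.1075,.035,.047))
E
```

```text
[ 0.4946 -0.107   0.0561] 0.05362986432578453
side -1 130 minz-T [-0.02   -0.0199 -0.0199 -0.0199 -0.0199 -0.0197 -0.0194 -0.0193] y -0.09813114907385259
side 1 157 minz-T [-0.02   -0.0199 -0.0198 -0.0198 -0.0198 -0.0197 -0.0195 -0.0195] y -0.0991450989727759
scene -1 108 minz-T [-0.02   -0.0199 -0.0197 -0.0197 -0.0197 -0.0197 -0.0197 -0.0196] y -0.0986036880527071
scene 1 228 minz-T [-0.02   -0.02   -0.0199 -0.0199 -0.0199 -0.0199 -0.0199 -0.0198] y -0.1045843458569352
(array([ 0.4919, -0.1113]), np.float64(0.1292), 11483, np.float64(108.42))
(array([ 0.4934, -0.1105]), np.float64(0.1295), 11558, np.float64(165.76))
(array([ 0.4911, -0.111 ]), np.float64(0.0338), 10503, np.float64(24.84))
scene (array([ 0.4924, -0.1087]), np.float64(0.0363), 1060, np.float64(5.53))
side (array([ 0.4932, -0.1062]), np.float64(0.0358), 1095, np.float64(5.43))
```

View pics/g2side.png

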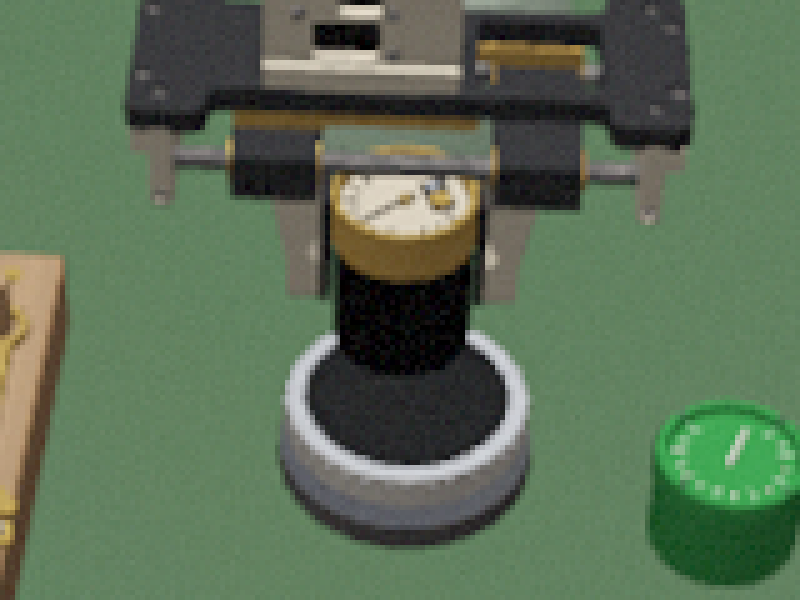

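View pics/g2scene.png

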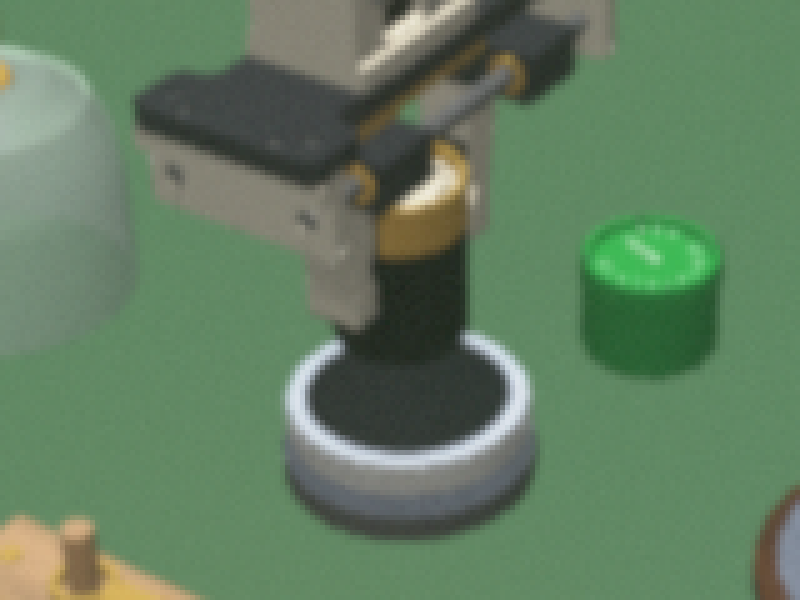

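Emit:
apply_moves:
  commands:
    - {"grip": 0.6,"slide": [-0.02,0.0045,-0.005],"roll": 0}
    - {"grip": 0.6,"slide": [-0.06,0.013,-0.005],"roll": 0}
    - {"grip": 0.6,"slide": [-0.105,0.023,-0.005],"roll": 0}
    - {"grip": 0.6,"slide": [-0.15,0.032,-0.005],"roll": 0}
    - {"grip": 0.6,"slide": [-0.19,0.041,-0.0],"roll": 0}

```text
time_s: 16.73
tcp_pos: [0.4521, 0.0845, 0.0545]
eef_rot: [-180.0, 0.0, -90.0]
contact_force: [0.2, 0.4, -3.6]
gripper_width: 0.0537
```

Emit:
apply_moves:
  commands:
    - {"grip": 0.6,"slide": [-0.015,0.0035,0.005],"roll": 0}
    - {"grip": 0.6,"slide": [-0.025,0.0055,0.015],"roll": 0}
    - {"grip": 0.6,"slide": [-0.025,0.0055,0.03],"roll": 0}
    - {"grip": 0.6,"slide": [-0.025,0.0055,0.038],"roll": 0}
    - {"grip": 0.6,"slide": [-0.025,0.0055,0.038],"roll": 0}

```text
time_s: 17.35
tcp_pos: [0.4464, 0.107, 0.0157]
eef_rot: [179.9, -0.1, -90.1]
contact_force: [-1.0, 0.0, -2.0]
gripper_width: 0.053
```

```bash
python3 - <<'E'
from tip import *
tip('g3')
for cam in ('scene','side'):
    im,d,c=snap(cam);W=cloud(c,d);print(cam,fit(W,.448,.108,.014,.075),fit(W,.447,.108,.097,.027))
im,d,c=snap('wrist','w9.png');W=cloud(c,d)
for z in (.09,.095,.1): print(fit(W,.447,.108,z,.027))
print(fit(W,.448,.108,.013,.075))
E
```

```text
[0.4464 0.107  0.0157] 0.052984961721544446
side -1 217 minz-T [-0.0048 -0.0037 -0.0036 -0.0036 -0.0032 -0.0032 -0.0031 -0.0031] y 0.1116105531876437
side 1 248 minz-T [-0.0046 -0.0038 -0.0033 -0.0031 -0.0031 -0.0031 -0.003  -0.003 ] y 0.11249849952202196
scene -1 11 minz-T [-0.0017 -0.001  -0.0007 -0.0007 -0.0005 -0.0002  0.      0.0002] y 0.12078258274005865
scene 1 198 minz-T [-0.003  -0.0026 -0.0024 -0.0023 -0.0023 -0.0023 -0.0023 -0.0022] y 0.10734555829477188
scene (array([0.4478, 0.1071]), np.float64(0.015), 2705, np.float64(12.45)) None
side (array([0.4495, 0.1089]), np.float64(0.0147), 3565, np.float64(7.19)) (array([0.4495, 0.1081]), np.float64(0.0937), 542, np.float64(70.1))
(array([0.4473, 0.1033]), np.float64(0.0912), 10801, np.float64(163.84))
(array([0.4468, 0.104 ]), np.float64(0.0915), 12021, np.float64(140.25))
(array([0.4468, 0.1046]), np.float64(0.0962), 3943, np.float64(97.14))
(array([0.4472, 0.1067]), np.float64(0.0128), 33027, np.float64(25.36))
```

View pics/g3side.png

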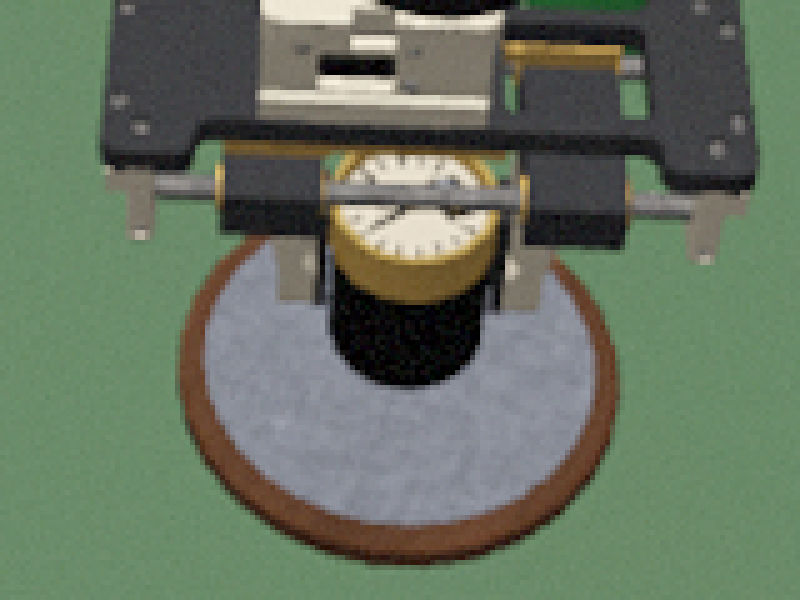

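View pics/g3scene.png

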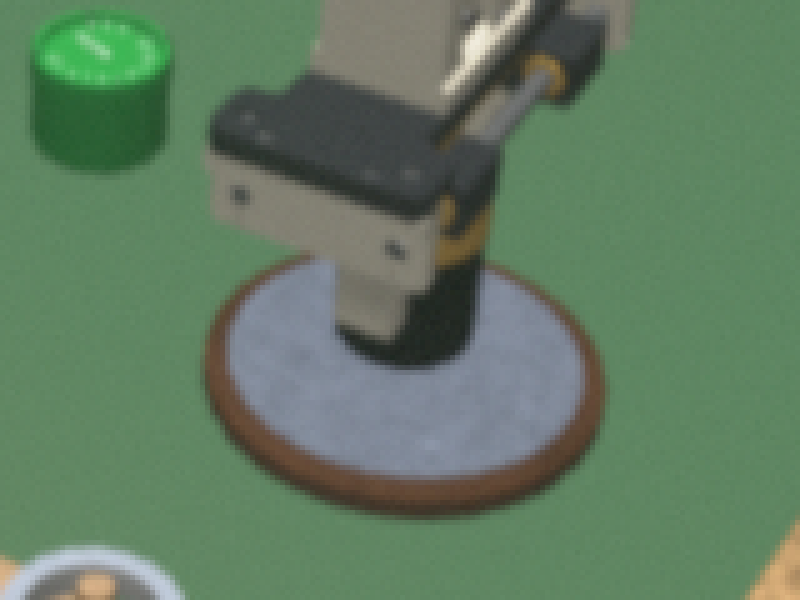

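Emit:
apply_moves:
  commands:
    - {"grip": 0.6,"slide": [-0.001,0,0.004],"roll": 0}
    - {"grip": 0.6,"slide": [-0.001,0,0.007],"roll": 0}
    - {"grip": 0.6,"slide": [-0.001,0,0.009],"roll": 0}
    - {"grip": 0.6,"slide": [-0.001,0,0.0095],"roll": 0}
    - {"grip": 0.6,"slide": [-0.001,0,0.0095],"roll": 0}

```text
time_s: 18.23
tcp_pos: [0.4468, 0.1089, 0.0069]
eef_rot: [180.0, -0.0, -90.0]
contact_force: [-0.2, 0.1, -2.7]
gripper_width: 0.0535
```

Emit:
apply_moves:
  commands:
    - {"grip": 0.6,"slide": [0,0,0.001],"roll": 0}
    - {"grip": 0.6,"slide": [0,0,0.002],"roll": 0}
    - {"grip": 0.6,"slide": [0,0,0.002],"roll": 0}

```text
time_s: 18.6
tcp_pos: [0.4467, 0.1089, 0.0049]
eef_rot: [180.0, -0.0, -90.0]
contact_force: [-0.2, 0.7, -3.7]
gripper_width: 0.0534
```

Emit:
apply_moves:
  commands:
    - {"grip": 0.6,"slide": [0,0,0.0008],"roll": 0}
    - {"grip": 0.6,"slide": [0,0,0.0015],"roll": 0}
    - {"grip": 0.6,"slide": [0,0,0.0015],"roll": 0}

```text
time_s: 18.98
tcp_pos: [0.4469, 0.1089, 0.0038]
eef_rot: [-180.0, 0.0, -90.0]
contact_force: [-3.2, 0.1, 3.8]
gripper_width: 0.0534
```

Contact on the tray. Release gently, lift and check.

Emit:
apply_moves:
  commands:
    - {"grip": 0.37,"slide": [0,0,-0.0003],"roll": 0}
    - {"grip": 0.25,"slide": [0,0,-0.0003],"roll": 0}
    - {"grip": 0.1,"slide": [0,0,-0.0003],"roll": 0}
    - {"grip": 0.05,"slide": [0,0,-0.0003],"roll": 0}
    - {"grip": 0.0,"slide": [0,0,-0.0003],"roll": 0}

```text
time_s: 19.6
tcp_pos: [0.4469, 0.1089, 0.0037]
eef_rot: [-180.0, 0.0, -90.0]
contact_force: [0.1, 0.1, -0.5]
gripper_width: 0.0858
```

Emit:
apply_moves:
  commands:
    - {"grip": 0,"slide": [0,0,-0.01],"roll": 0}
    - {"grip": 0,"slide": [0,0,-0.04],"roll": 0}
    - {"grip": 0,"slide": [0,0,-0.08],"roll": 0}
    - {"grip": 0,"slide": [-0.03,-0.01,-0.1],"roll": 0}
    - {"grip": 0,"slide": [-0.07,-0.02,-0.1],"roll": 0}

```text
time_s: 20.23
tcp_pos: [0.4683, 0.1801, 0.1069]
eef_rot: [-179.8, 0.2, -90.1]
contact_force: [0.7, 0.3, 0.3]
gripper_width: 0.0876
```

```bash
python3 - <<'E'
from tip import *
s=get_state();print(s['tcp_pos'])
for cam in ('scene','side','wrist'):
    im,d,c=snap(cam,cam+'10.png');W=cloud(c,d);print(cam,fit(W,.448,.108,.014,.075),fit(W,.447,.108,.083,.027),fit(W,.496,.311,.05,.03))
E
```

```text
[0.4683 0.1801 0.1069]
scene (array([0.4482, 0.1072]), np.float64(0.0151), 2602, np.float64(26.25)) (array([0.4468, 0.1062]), np.float64(0.0811), 530, np.float64(10.15)) (array([0.4958, 0.3101]), np.float64(0.049), 880, np.float64(4.33))
side (array([0.4496, 0.109 ]), np.float64(0.0147), 3573, np.float64(13.77)) (array([0.4487, 0.1081]), np.float64(0.0808), 587, np.float64(4.3)) (array([0.4971, 0.3123]), np.float64(0.0489), 1457, np.float64(1.25))
wrist (array([0.4473, 0.1064]), np.float64(0.0128), 29553, np.float64(8.84)) (array([0.4465, 0.1056]), np.float64(0.0783), 8133, np.float64(1.44)) (array([0.4948, 0.3103]), np.float64(0.0477), 716, np.float64(77.86))
```

View pics/scene10.png

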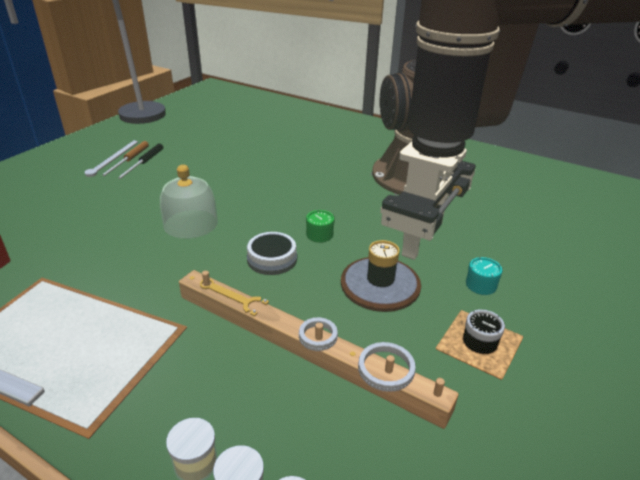

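The gauge is upright on the tray, 1.4 mm from its centre in all three cameras. Now the airspeed indicator from pad to turntable.

Emit:
apply_moves:
  commands:
    - {"grip": 0,"slide": [-0.04,-0.008,0],"roll": 0}
    - {"grip": 0,"slide": [-0.085,-0.018,0],"roll": 0}
    - {"grip": 0,"slide": [-0.125,-0.0265,0],"roll": 0}
    - {"grip": 0,"slide": [-0.131,-0.0268,0.01],"roll": 0}
    - {"grip": 0,"slide": [-0.131,-0.0268,0.03],"roll": 0}

```text
time_s: 21.0
tcp_pos: [0.4936, 0.3098, 0.0738]
eef_rot: [-180.0, 0.0, -90.0]
contact_force: [0.2, -0.1, -0.0]
gripper_width: 0.0874
```

Emit:
apply_moves:
  commands:
    - {"grip": 0,"slide": [0,0,0.03],"roll": 0}
    - {"grip": 0,"slide": [0,0,0.06],"roll": 0}
    - {"grip": 0,"slide": [0,0,0.085],"roll": 0}
    - {"grip": 0,"slide": [0,0,0.1],"roll": 0}
    - {"grip": 0,"slide": [0,0,0.1],"roll": 0}

```text
time_s: 21.62
tcp_pos: [0.4931, 0.3086, -0.027]
eef_rot: [179.9, -0.1, -90.0]
contact_force: [0.4, -0.4, 0.5]
gripper_width: 0.0875
```

Emit:
apply_moves:
  commands:
    - {"grip": 0,"slide": [-0.002,-0.001,-0.003],"roll": 0}
    - {"grip": 0.5,"slide": [-0.002,-0.001,-0.003],"roll": 0}
    - {"grip": 0.5,"slide": [-0.002,-0.001,-0.003],"roll": 0}
    - {"grip": 0.5,"slide": [-0.002,-0.001,-0.003],"roll": 0}
    - {"grip": 0.5,"slide": [-0.002,-0.001,-0.003],"roll": 0}

```text
time_s: 22.25
tcp_pos: [0.4947, 0.312, -0.023]
eef_rot: [-180.0, 0.0, -90.0]
contact_force: [-0.3, 0.1, 1.9]
gripper_width: 0.0592
```

Emit:
apply_moves:
  commands:
    - {"grip": 0.5,"slide": [0,0,0],"roll": 0}
    - {"grip": 0.5,"slide": [0,0,-0.005],"roll": 0}
    - {"grip": 0.5,"slide": [0,0,-0.02],"roll": 0}
    - {"grip": 0.5,"slide": [0,0,-0.05],"roll": 0}
    - {"grip": 0.5,"slide": [0,0,-0.08],"roll": 0}

```text
time_s: 22.88
tcp_pos: [0.4945, 0.3117, 0.0581]
eef_rot: [180.0, -0.0, -90.0]
contact_force: [-0.5, -0.8, -3.7]
gripper_width: 0.0591
```

Emit:
apply_moves:
  commands:
    - {"grip": 0.5,"slide": [0.01,0,-0.02],"roll": 0}
    - {"grip": 0.5,"slide": [0.04,0,-0.04],"roll": 0}
    - {"grip": 0.5,"slide": [0.085,0.001,-0.045],"roll": 0}
    - {"grip": 0.5,"slide": [0.13,0.001,-0.045],"roll": 0}
    - {"grip": 0.5,"slide": [0.175,0.001,-0.045],"roll": 0}

```text
time_s: 23.5
tcp_pos: [0.4933, 0.1356, 0.1028]
eef_rot: [-180.0, 0.0, -90.0]
contact_force: [0.7, -0.8, -3.4]
gripper_width: 0.0592
```

Emit:
apply_moves:
  commands:
    - {"grip": 0.5,"slide": [0.045,0.0005,0],"roll": 0}
    - {"grip": 0.5,"slide": [0.09,0.001,0],"roll": 0}
    - {"grip": 0.5,"slide": [0.135,0.001,0],"roll": 0}
    - {"grip": 0.5,"slide": [0.18,0.0015,0],"roll": 0}
    - {"grip": 0.5,"slide": [0.22,0.002,0],"roll": 0}

```text
time_s: 24.12
tcp_pos: [0.4913, -0.0846, 0.1027]
eef_rot: [-180.0, 0.0, -90.0]
contact_force: [0.7, -0.3, -3.7]
gripper_width: 0.0596
```

Emit:
apply_moves:
  commands:
    - {"grip": 0.5,"slide": [0.018,0,0.005],"roll": 0}
    - {"grip": 0.5,"slide": [0.024,0,0.02],"roll": 0}
    - {"grip": 0.5,"slide": [0.024,0,0.045],"roll": 0}
    - {"grip": 0.5,"slide": [0.024,0,0.06],"roll": 0}
    - {"grip": 0.5,"slide": [0.024,0,0.06],"roll": 0}

```text
time_s: 24.75
tcp_pos: [0.4906, -0.1069, 0.0407]
eef_rot: [179.8, -0.0, -90.0]
contact_force: [0.5, 0.2, -3.1]
gripper_width: 0.0592
```

```bash
python3 - <<'E'
from tip import *
tip('g4')
for cam in ('scene','side'):
    im,d,c=snap(cam);W=cloud(c,d);print(cam,fit(W,.492,-.1075,.035,.047))
im,d,c=snap('wrist','w11.png');W=cloud(c,d)
for z in (.111,.116): print(fit(W,.492,-.108,z,.03))
print(fit(W,.492,-.108,.034,.047))
E
```

```text
[ 0.4906 -0.1069  0.0407] 0.05920597618749813
side -1 170 minz-T [-0.0157 -0.014  -0.0112 -0.0107 -0.0096 -0.0091 -0.0078 -0.0073] y -0.10034032023161825
side 1 218 minz-T [-0.0087 -0.0082 -0.0078 -0.0072 -0.0069 -0.0069 -0.0068 -0.0068] y -0.100536863727838
scene -1 99 minz-T [-0.0062 -0.0059 -0.0057 -0.0053 -0.0053 -0.0051 -0.005  -0.005 ] y -0.09854138762169053
scene 1 277 minz-T [-0.0198 -0.0192 -0.0188 -0.0187 -0.0185 -0.0185 -0.0184 -0.018 ] y -0.10414669372122566
scene (array([ 0.4927, -0.1087]), np.float64(0.0363), 1061, np.float64(6.6))
side (array([ 0.4936, -0.1062]), np.float64(0.0358), 1093, np.float64(8.16))
(array([ 0.493 , -0.1094]), np.float64(0.1121), 13775, np.float64(162.02))
(array([ 0.4939, -0.1095]), np.float64(0.1123), 13051, np.float64(133.15))
(array([ 0.4911, -0.111 ]), np.float64(0.0338), 11000, np.float64(37.15))
```

View pics/g4side.png

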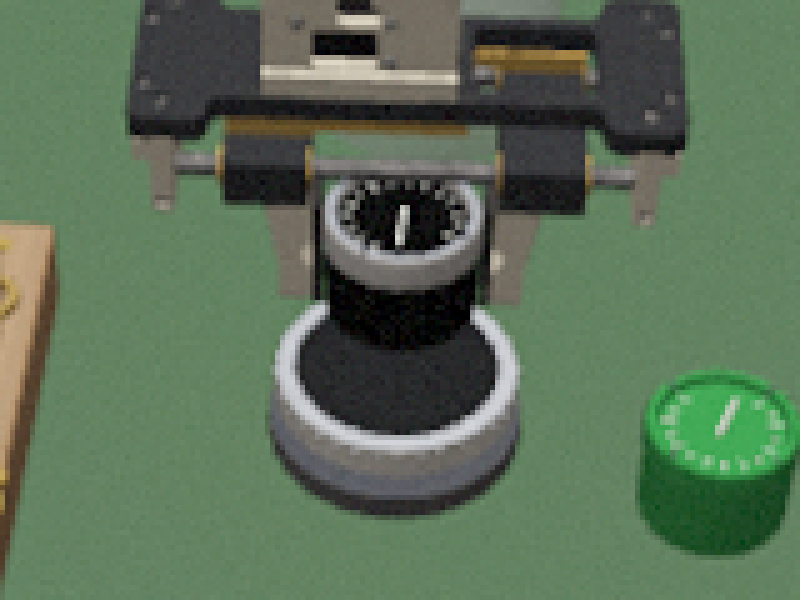

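View pics/w11.png

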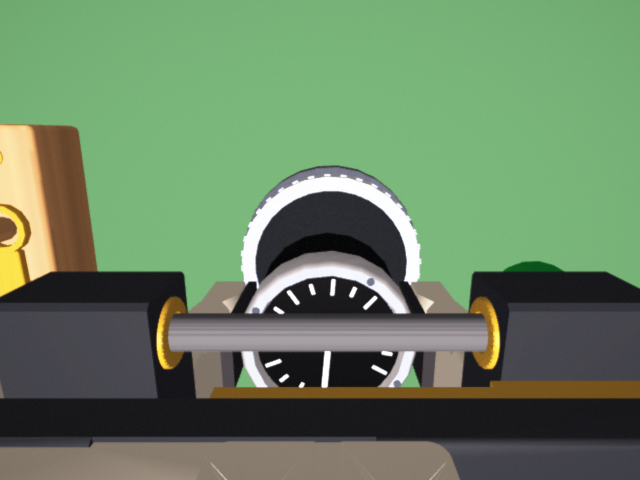

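Emit:
apply_moves:
  commands:
    - {"grip": 0.5,"slide": [0.001,0,0.01],"roll": 0}
    - {"grip": 0.5,"slide": [0.001,0,0.02],"roll": 0}
    - {"grip": 0.5,"slide": [0.001,0,0.027],"roll": 0}
    - {"grip": 0.5,"slide": [0.001,0,0.03],"roll": 0}
    - {"grip": 0.5,"slide": [0.001,0,0.03],"roll": 0}

```text
time_s: 25.62
tcp_pos: [0.4914, -0.1082, 0.0115]
eef_rot: [180.0, -0.0, -90.0]
contact_force: [0.1, -0.4, -3.1]
gripper_width: 0.0595
```

Emit:
apply_moves:
  commands:
    - {"grip": 0.5,"slide": [0,0,0.001],"roll": 0}
    - {"grip": 0.5,"slide": [0,0,0.002],"roll": 0}
    - {"grip": 0.5,"slide": [0,0,0.002],"roll": 0}

```text
time_s: 26.0
tcp_pos: [0.4916, -0.1081, 0.0098]
eef_rot: [-180.0, 0.0, -90.0]
contact_force: [-0.4, -0.4, -2.9]
gripper_width: 0.0594
```

Emit:
apply_moves:
  commands:
    - {"grip": 0.5,"slide": [0,0,0.001],"roll": 0}
    - {"grip": 0.5,"slide": [0,0,0.002],"roll": 0}
    - {"grip": 0.5,"slide": [0,0,0.002],"roll": 0}

```text
time_s: 26.38
tcp_pos: [0.4914, -0.1081, 0.0077]
eef_rot: [180.0, -0.0, -90.0]
contact_force: [0.1, -0.3, -2.9]
gripper_width: 0.0595
```

Emit:
apply_moves:
  commands:
    - {"grip": 0.5,"slide": [0,0,0.001],"roll": 0}
    - {"grip": 0.5,"slide": [0,0,0.0018],"roll": 0}
    - {"grip": 0.5,"slide": [0,0,0.0018],"roll": 0}

```text
time_s: 26.75
tcp_pos: [0.4917, -0.1081, 0.0069]
eef_rot: [-180.0, -0.0, -90.0]
contact_force: [-3.6, 2.0, 9.4]
gripper_width: 0.0589
```

Emit:
apply_moves:
  commands:
    - {"grip": 0.3,"slide": [0,0,-0.0008],"roll": 0}
    - {"grip": 0.2,"slide": [0,0,-0.0008],"roll": 0}
    - {"grip": 0.05,"slide": [0,0,-0.0008],"roll": 0}
    - {"grip": 0.0,"slide": [0,0,-0.0008],"roll": 0}
    - {"grip": 0.0,"slide": [0,0,-0.0008],"roll": 0}

```text
time_s: 27.38
tcp_pos: [0.4916, -0.1081, 0.0067]
eef_rot: [180.0, -0.0, -90.0]
contact_force: [0.6, 0.1, -0.7]
gripper_width: 0.0869
```

Emit:
apply_moves:
  commands:
    - {"grip": 0,"slide": [0,0,-0.01],"roll": 0}
    - {"grip": 0,"slide": [0,0,-0.04],"roll": 0}
    - {"grip": 0,"slide": [0,0,-0.07],"roll": 0}
    - {"grip": 0,"slide": [-0.03,-0.03,-0.08],"roll": 0}
    - {"grip": 0,"slide": [-0.07,-0.06,-0.08],"roll": 0}

```text
time_s: 28.0
tcp_pos: [0.5533, -0.0378, 0.0892]
eef_rot: [-179.8, 0.0, -90.1]
contact_force: [1.5, -0.4, 0.3]
gripper_width: 0.0877
```

```bash
python3 - <<'E'
from tip import *
s=get_state();print(s['tcp_pos'])
for cam in ('scene','side','wrist'):
    im,d,c=snap(cam,cam+'12.png');W=cloud(c,d);print(cam,'tt',fit(W,.492,-.1075,.035,.047),'air',fit(W,.492,-.108,.081,.03),'ring',fit(W,.6577,.0978,.054,.03),'big',fit(W,.6595,.215,.054,.041))
E
```

```text
[ 0.5533 -0.0378  0.0892]
scene tt (array([ 0.4924, -0.1088]), np.float64(0.0361), 689, np.float64(12.87)) air (array([ 0.4932, -0.1101]), np.float64(0.0794), 179, np.float64(171.07)) ring (array([0.6567, 0.0964]), np.float64(0.0541), 613, np.float64(4.98)) big (array([0.6587, 0.2135]), np.float64(0.0541), 996, np.float64(5.48))
side tt (array([ 0.4937, -0.1064]), np.float64(0.0358), 738, np.float64(4.58)) air (array([ 0.4947, -0.106 ]), np.float64(0.079), 347, np.float64(20.9)) ring (array([0.6587, 0.0992]), np.float64(0.0539), 533, np.float64(7.4)) big (array([0.6603, 0.2161]), np.float64(0.054), 927, np.float64(6.06))
wrist tt (array([ 0.4918, -0.11  ]), np.float64(0.0337), 7968, np.float64(9.91)) air (array([ 0.492 , -0.1099]), np.float64(0.0767), 12173, np.float64(1.38)) ring None big None
```

View pics/side12.png

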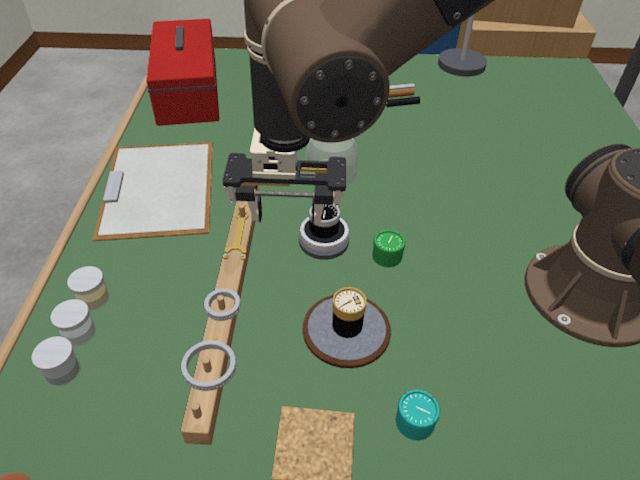

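The airspeed indicator is on the turntable within about 1 mm of centre. Next is the small ring, at side (222,303) and not the larger one at (208,365).

Emit:
apply_moves:
  commands:
    - {"grip": 0,"slide": [-0.03,-0.022,0],"roll": 0}
    - {"grip": 0,"slide": [-0.07,-0.053,0],"roll": 0}
    - {"grip": 0,"slide": [-0.11,-0.083,0],"roll": 0}
    - {"grip": 0,"slide": [-0.1356,-0.1027,0],"roll": 0}
    - {"grip": 0,"slide": [-0.1356,-0.1027,0.01],"roll": 0}

```text
time_s: 28.78
tcp_pos: [0.6555, 0.0987, 0.0771]
eef_rot: [-179.9, 0.0, -89.9]
contact_force: [-0.0, -0.3, 0.2]
gripper_width: 0.0875
```

Emit:
apply_moves:
  commands:
    - {"grip": 0,"slide": [0,0,0],"roll": 0}
    - {"grip": 0,"slide": [0,0,0],"roll": 0}

```text
time_s: 29.02
tcp_pos: [0.6537, 0.0963, 0.0771]
eef_rot: [180.0, -0.0, -90.1]
contact_force: [-0.6, -2.0, -0.5]
gripper_width: 0.0878
```

```bash
python3 - <<'E'
from tip import *
tip('r1')
im,d,c=snap('wrist','w13.png');W=cloud(c,d);print('wrist',fit(W,.657,.097,.052,.03))
E
```

```text
[0.6537 0.0963 0.0771] 0.08778224921533417
side -1 132 minz-T [0.0395 0.0401 0.0412 0.0415 0.0417 0.0421 0.0424 0.0428] y 0.10655829230789378
side 1 170 minz-T [0.0357 0.0362 0.0372 0.0382 0.0382 0.0384 0.0386 0.039 ] y 0.10633416523755031
scene -1 95 minz-T [0.0389 0.0402 0.0426 0.0428 0.0429 0.0431 0.0433 0.0449] y 0.10574306305789995
scene 1 214 minz-T [0.0396 0.0397 0.0399 0.04   0.0408 0.041  0.0412 0.0412] y 0.09839167132443018
wrist (array([0.6569, 0.0958]), np.float64(0.0524), 4299, np.float64(1.07))
```

View pics/w13.png

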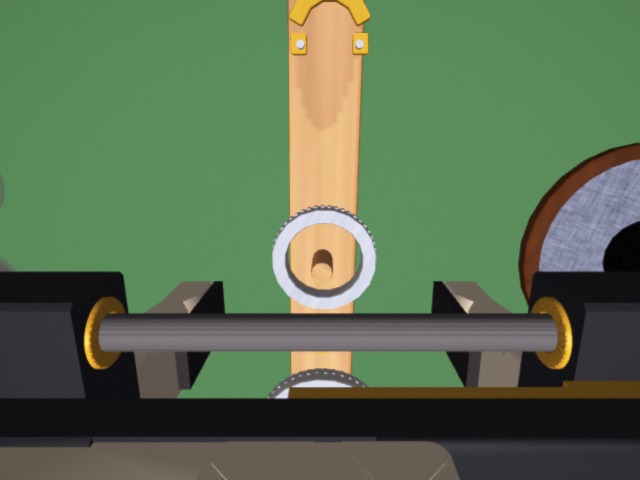

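View pics/r1side.png

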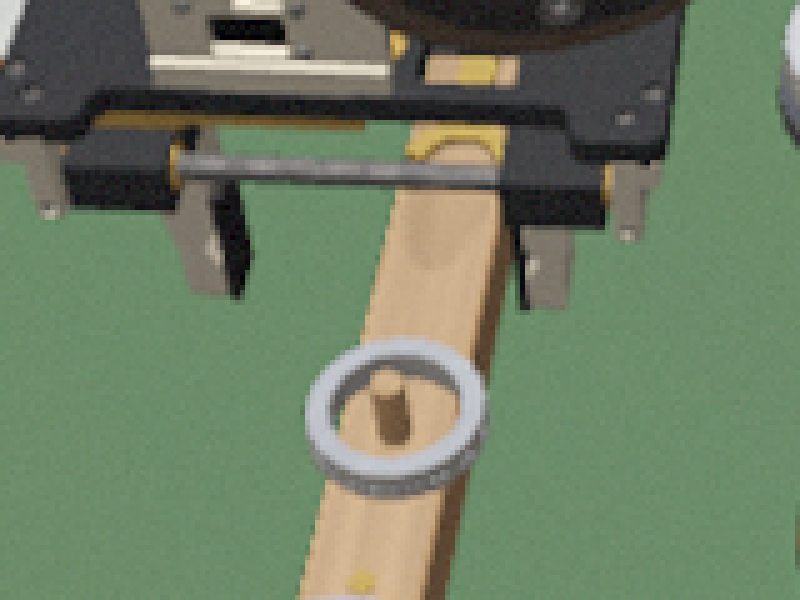

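Emit:
apply_moves:
  commands:
    - {"grip": 0,"slide": [-0.001,-0.0015,0.02],"roll": 0}
    - {"grip": 0,"slide": [-0.001,-0.0015,0.045],"roll": 0}
    - {"grip": 0,"slide": [-0.001,-0.0015,0.07],"roll": 0}
    - {"grip": 0,"slide": [-0.001,-0.0015,0.084],"roll": 0}
    - {"grip": 0,"slide": [-0.001,-0.0015,0.084],"roll": 0}

```text
time_s: 29.8
tcp_pos: [0.6552, 0.098, -0.0079]
eef_rot: [179.9, -0.0, -90.0]
contact_force: [0.2, 0.0, 0.7]
gripper_width: 0.0879
```

Emit:
apply_moves:
  commands:
    - {"grip": 0.5,"slide": [0,0,0],"roll": 0}
    - {"grip": 0.5,"slide": [0,0,0],"roll": 0}
    - {"grip": 0.5,"slide": [0,0,0],"roll": 0}
    - {"grip": 0.5,"slide": [0,0,0],"roll": 0}
    - {"grip": 0.5,"slide": [0,0,0],"roll": 0}
  grip_force: 15

```text
time_s: 30.42
tcp_pos: [0.6561, 0.0986, -0.0066]
eef_rot: [-180.0, 0.0, -90.0]
contact_force: [-1.7, 0.1, 5.3]
gripper_width: 0.0593
```

Emit:
apply_moves:
  commands:
    - {"grip": 0.5,"slide": [0,0,-0.005],"roll": 0}
    - {"grip": 0.5,"slide": [0,0,-0.02],"roll": 0}
    - {"grip": 0.5,"slide": [0,0,-0.04],"roll": 0}
    - {"grip": 0.5,"slide": [0,0,-0.065],"roll": 0}
    - {"grip": 0.5,"slide": [0,0,-0.085],"roll": 0}

```text
time_s: 31.05
tcp_pos: [0.6562, 0.0985, 0.0798]
eef_rot: [-179.9, 0.0, -90.0]
contact_force: [-0.5, 0.2, -0.6]
gripper_width: 0.0596
```

```bash
python3 - <<'E'
from tip import *
tip('r2')
for cam in ('scene','side','wrist'):
    im,d,c=snap(cam,cam+'14.png');W=cloud(c,d)
    for z in (.132,.137):print(cam,fit(W,.656,.098,z,.03))
E
```

```text
[0.6562 0.0985 0.0798] 0.059555265565751636
side -1 135 minz-T [0.0405 0.0409 0.0409 0.041  0.0416 0.0419 0.0421 0.0423] y 0.10841300176324296
side 1 164 minz-T [0.0383 0.0384 0.0387 0.0387 0.0401 0.0401 0.0402 0.0405] y 0.10936312969807098
scene -1 81 minz-T [0.0461 0.0463 0.047  0.0471 0.0479 0.048  0.0488 0.0493] y 0.1079347150559144
scene 1 127 minz-T [0.0415 0.0424 0.0433 0.0436 0.0436 0.0437 0.0437 0.0439] y 0.10003859809894435
scene (array([0.6649, 0.0986]), np.float64(0.1341), 169, np.float64(184.23))
scene (array([0.6554, 0.0982]), np.float64(0.1394), 322, np.float64(165.75))
side (array([0.6506, 0.1013]), np.float64(0.1331), 393, np.float64(178.69))
side (array([0.6495, 0.1027]), np.float64(0.1388), 624, np.float64(250.34))
wrist (array([0.6561, 0.0953]), np.float64(0.1367), 9065, np.float64(106.17))
wrist (array([0.6561, 0.0953]), np.float64(0.1372), 9028, np.float64(205.11))
```

View pics/r2side.png

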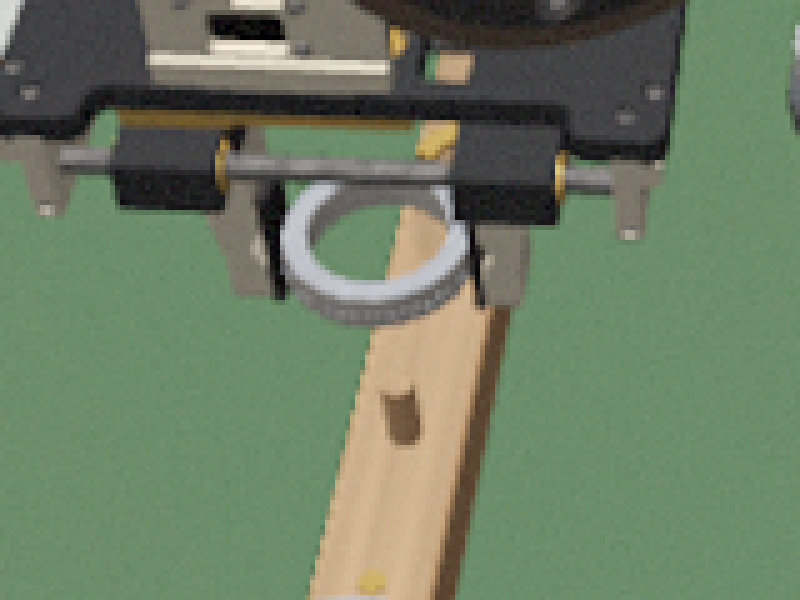

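View pics/r2scene.png

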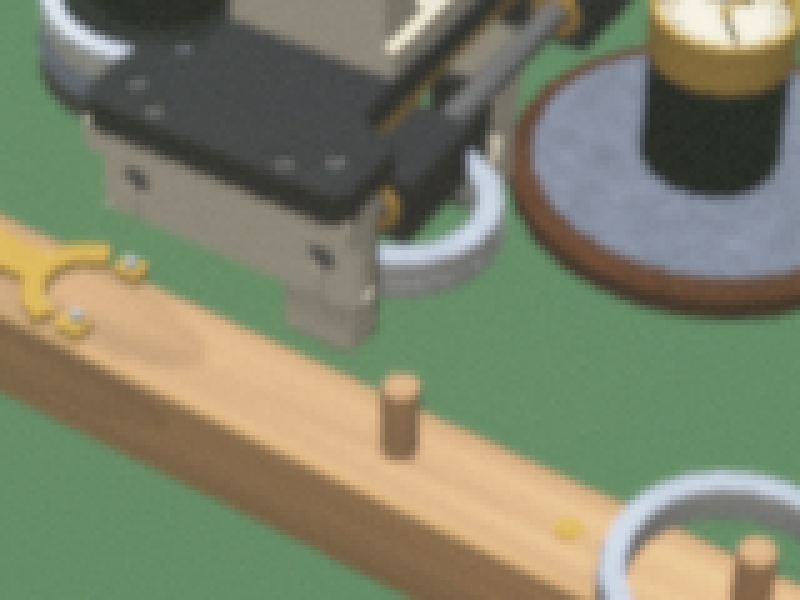

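The ring is held flat. I carry it over the gauge.

Emit:
apply_moves:
  commands:
    - {"grip": 0.5,"slide": [-0.001,0.03,0],"roll": 0}
    - {"grip": 0.5,"slide": [-0.004,0.08,0],"roll": 0}
    - {"grip": 0.5,"slide": [-0.006,0.13,0],"roll": 0}
    - {"grip": 0.5,"slide": [-0.008,0.175,0],"roll": 0}
    - {"grip": 0.5,"slide": [-0.0098,0.2095,0],"roll": 0}

```text
time_s: 31.92
tcp_pos: [0.444, 0.1076, 0.077]
eef_rot: [179.9, -0.1, -90.0]
contact_force: [0.2, 0.8, -0.6]
gripper_width: 0.0596
```

Emit:
apply_moves:
  commands:
    - {"grip": 0.5,"slide": [0,0,0.008],"roll": 0}
    - {"grip": 0.5,"slide": [0,0,0.018],"roll": 0}
    - {"grip": 0.5,"slide": [0,0,0.026],"roll": 0}
    - {"grip": 0.5,"slide": [0,0,0.028],"roll": 0}
    - {"grip": 0.5,"slide": [0,0,0.028],"roll": 0}

```text
time_s: 32.55
tcp_pos: [0.4465, 0.108, 0.0493]
eef_rot: [180.0, -0.0, -90.0]
contact_force: [-0.7, 0.2, -0.3]
gripper_width: 0.0596
```

```bash
python3 - <<'E'
from tip import *
tip('r3')
im,d,c=snap('wrist','w15.png')
E
```

```text
[0.4465 0.108  0.0493] 0.05962480064301259
side -1 104 minz-T [0.0398 0.0403 0.0404 0.0406 0.0411 0.0425 0.0428 0.0433] y 0.1189942133369052
side 1 127 minz-T [0.0382 0.0391 0.0397 0.0413 0.0416 0.0416 0.0416 0.0419] y 0.11828291251261949
scene -1 7 minz-T [0.0489 0.0495 0.0505 0.0523 0.0539 0.0629 0.0753] y 0.11784724101507373
scene 1 153 minz-T [0.0376 0.0382 0.0385 0.0394 0.0396 0.0405 0.0413 0.0414] y 0.10858104905082552
```

View pics/r3side.png

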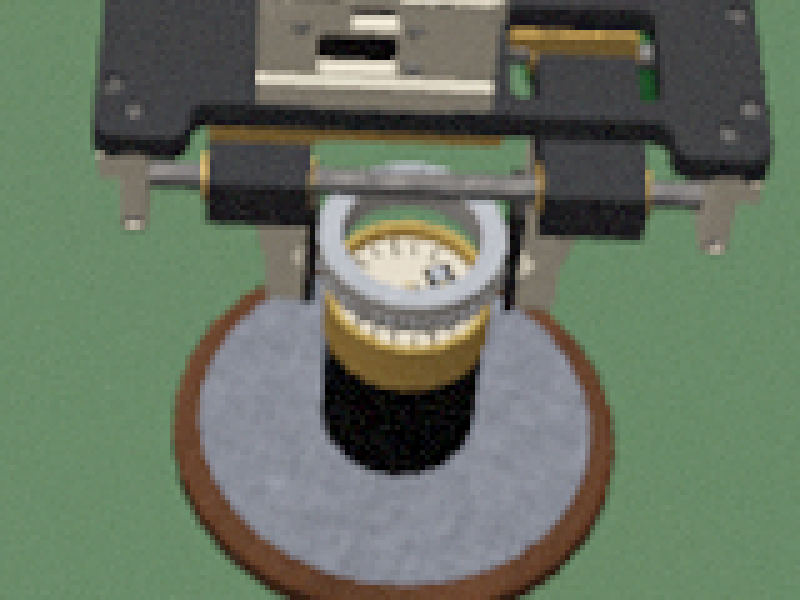

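View pics/r3scene.png

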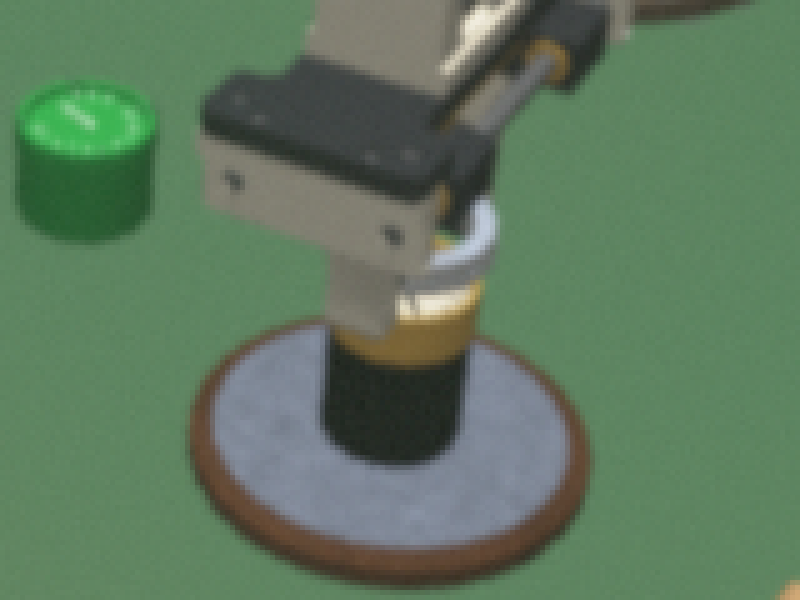

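View pics/w15.png

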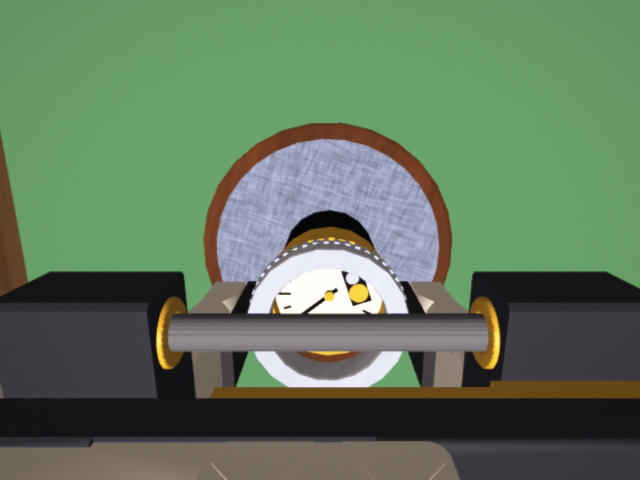

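Emit:
apply_moves:
  commands:
    - {"grip": 0.5,"slide": [0,0,0.004],"roll": 0}
    - {"grip": 0.5,"slide": [0,0,0.007],"roll": 0}
    - {"grip": 0.5,"slide": [0,0,0.009],"roll": 0}
    - {"grip": 0.5,"slide": [0,0,0.01],"roll": 0}
    - {"grip": 0.5,"slide": [0,0,0.01],"roll": 0}

```text
time_s: 33.33
tcp_pos: [0.4463, 0.1083, 0.0397]
eef_rot: [180.0, -0.0, -90.0]
contact_force: [0.4, 0.2, -1.2]
gripper_width: 0.0595
```

Emit:
apply_moves:
  commands:
    - {"grip": 0.5,"slide": [0,0,0.001],"roll": 0}
    - {"grip": 0.5,"slide": [0,0,0.0015],"roll": 0}
    - {"grip": 0.5,"slide": [0,0,0.0015],"roll": 0}

```text
time_s: 33.7
tcp_pos: [0.4463, 0.1083, 0.0382]
eef_rot: [180.0, -0.0, -90.0]
contact_force: [-0.7, -0.4, -0.2]
gripper_width: 0.0595
```

Emit:
apply_moves:
  commands:
    - {"grip": 0.5,"slide": [0,0,0.0007],"roll": 0}
    - {"grip": 0.5,"slide": [0,0,0.0012],"roll": 0}
    - {"grip": 0.5,"slide": [0,0,0.0012],"roll": 0}

```text
time_s: 34.08
tcp_pos: [0.4464, 0.1083, 0.0373]
eef_rot: [-180.0, 0.0, -90.0]
contact_force: [-2.1, 1.2, 3.9]
gripper_width: 0.0595
```

Contact. Release and raise.

Emit:
apply_moves:
  commands:
    - {"grip": 0.3,"slide": [0,0,0],"roll": 0}
    - {"grip": 0.28,"slide": [0,0,0],"roll": 0}
    - {"grip": 0.2,"slide": [0,0,0],"roll": 0}
    - {"grip": 0.1,"slide": [0,0,0],"roll": 0}
    - {"grip": 0.05,"slide": [0,0,0],"roll": 0}

```text
time_s: 34.7
tcp_pos: [0.4463, 0.1083, 0.037]
eef_rot: [180.0, -0.0, -90.0]
contact_force: [-0.4, 0.3, -1.2]
gripper_width: 0.0815
```

Emit:
apply_moves:
  commands:
    - {"grip": 0,"slide": [0,0,-0.01],"roll": 0}
    - {"grip": 0,"slide": [0,0,-0.04],"roll": 0}
    - {"grip": 0,"slide": [0,0,-0.08],"roll": 0}
    - {"grip": 0,"slide": [-0.03,0,-0.09],"roll": 0}
    - {"grip": 0,"slide": [-0.07,0,-0.09],"roll": 0}

```text
time_s: 35.33
tcp_pos: [0.4471, 0.1792, 0.1294]
eef_rot: [-179.8, 0.1, -90.1]
contact_force: [-0.0, -0.0, -0.7]
gripper_width: 0.0876
```

```bash
python3 - <<'E'
from tip import *
s=get_state();print(s['tcp_pos'])
for cam in ('scene','side','wrist'):
    im,d,c=snap(cam,cam+'16.png');W=cloud(c,d);print(cam,'tray',fit(W,.448,.108,.014,.075),'ring',fit(W,.447,.108,.097,.03),'air',fit(W,.492,-.108,.081,.03),'dome',fit(W,.482,-.331,.045,.058))
E
```

```text
[0.4471 0.1792 0.1294]
scene tray (array([0.4485, 0.1068]), np.float64(0.0151), 2610, np.float64(23.56)) ring (array([0.4469, 0.1064]), np.float64(0.0978), 437, np.float64(7.59)) air (array([ 0.4927, -0.1085]), np.float64(0.0794), 515, np.float64(4.56)) dome (array([ 0.4817, -0.332 ]), np.float64(0.0451), 275, np.float64(4.69))
side tray (array([0.4496, 0.1088]), np.float64(0.0147), 3709, np.float64(9.73)) ring (array([0.4485, 0.1092]), np.float64(0.0976), 481, np.float64(14.8)) air (array([ 0.4926, -0.1056]), np.float64(0.0796), 182, np.float64(76.11)) dome (array([ 0.4837, -0.3308]), np.float64(0.0454), 89, np.float64(7.15))
wrist tray (array([0.4472, 0.1062]), np.float64(0.0127), 22840, np.float64(10.14)) ring (array([0.4467, 0.1058]), np.float64(0.0964), 4761, np.float64(2.21)) air None dome None
```

View pics/side16.png

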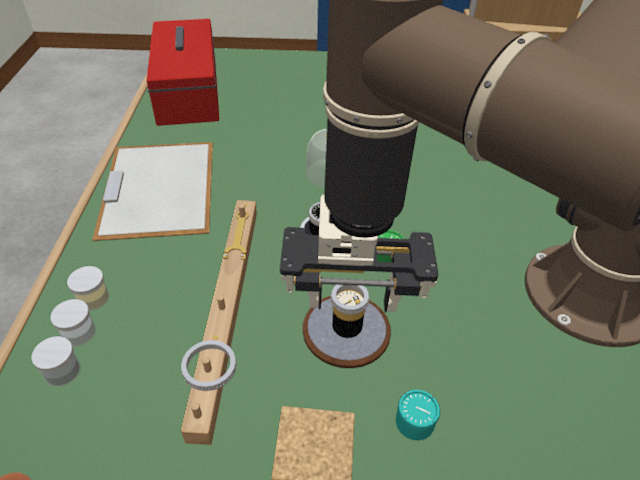

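View pics/wrist16.png

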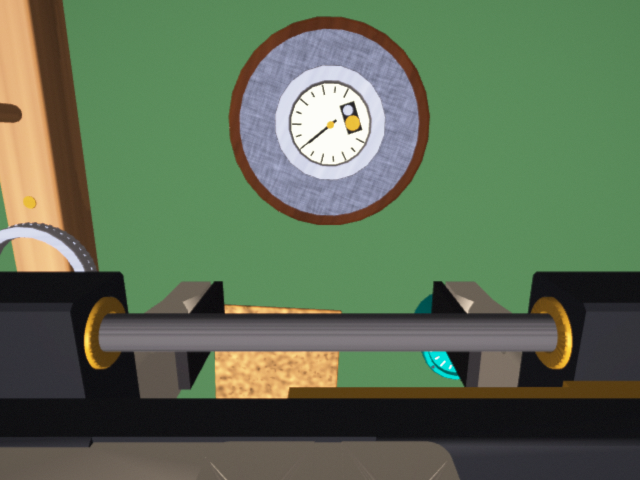

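The ring is flat and centred within 1 mm. Now to the dome.

Emit:
apply_moves:
  commands:
    - {"grip": 0,"slide": [0.03,-0.002,-0.02],"roll": 0}
    - {"grip": 0,"slide": [0.08,-0.005,-0.02],"roll": 0}
    - {"grip": 0,"slide": [0.13,-0.009,-0.02],"roll": 0}
    - {"grip": 0,"slide": [0.18,-0.012,-0.02],"roll": 0}
    - {"grip": 0,"slide": [0.23,-0.015,-0.02],"roll": 0}

```text
time_s: 36.1
tcp_pos: [0.4607, -0.0538, 0.1476]
eef_rot: [-180.0, 0.0, -90.0]
contact_force: [1.3, 0.3, -0.3]
gripper_width: 0.0877
```

Emit:
apply_moves:
  commands:
    - {"grip": 0,"slide": [0.05,-0.003,0],"roll": 0}
    - {"grip": 0,"slide": [0.1,-0.007,0],"roll": 0}
    - {"grip": 0,"slide": [0.15,-0.01,0],"roll": 0}
    - {"grip": 0,"slide": [0.2,-0.014,0],"roll": 0}
    - {"grip": 0,"slide": [0.22,-0.015,0],"roll": 0}

```text
time_s: 36.72
tcp_pos: [0.4752, -0.2745, 0.1471]
eef_rot: [180.0, -0.0, -90.2]
contact_force: [0.0, 0.4, -0.9]
gripper_width: 0.0873
```

Emit:
apply_moves:
  commands:
    - {"grip": 0,"slide": [0,0,0],"roll": 0}
    - {"grip": 0,"slide": [0,0,0],"roll": 0}

```text
time_s: 36.98
tcp_pos: [0.4756, -0.2716, 0.1471]
eef_rot: [180.0, 0.0, -90.0]
contact_force: [0.2, -0.9, 0.3]
gripper_width: 0.0877
```

```bash
python3 - <<'E'
from tip import *
s=get_state();print(s['tcp_pos'])
im,d,c=snap('wrist','w17.png');W=cloud(c,d)
m=(np.hypot(W[...,0]-.482,W[...,1]+.332)<.03)&(W[...,2]>.125)&(W[...,2]<.145);P=W[m];print(len(P))
for z in (.130,.134,.137): print(fit(W,.482,-.332,z,.012,tol=.004,k=1.8))
print(fit(W,.482,-.332,.045,.058))
E
```

```text
[ 0.4756 -0.2716  0.1471]
1743
(array([ 0.4806, -0.3343]), np.float64(0.1329), 322, np.float64(1.47))
(array([ 0.4806, -0.3343]), np.float64(0.1362), 1701, np.float64(1.46))
(array([ 0.4808, -0.3346]), np.float64(0.1363), 1577, np.float64(9.52))
None
```

View pics/w17.png

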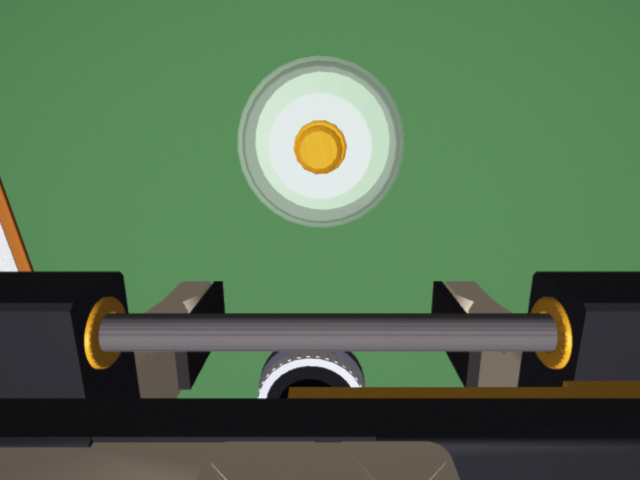

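Emit:
apply_moves:
  commands:
    - {"grip": 0,"slide": [0.03,-0.0025,0],"roll": 0}
    - {"grip": 0,"slide": [0.06,-0.005,0],"roll": 0}
    - {"grip": 0,"slide": [0.06,-0.005,0.02],"roll": 0}
    - {"grip": 0,"slide": [0.06,-0.005,0.05],"roll": 0}
    - {"grip": 0,"slide": [0.06,-0.005,0.075],"roll": 0}

```text
time_s: 37.65
tcp_pos: [0.4812, -0.3307, 0.0715]
eef_rot: [-180.0, 0.0, -89.9]
contact_force: [-1.0, 0.5, -0.5]
gripper_width: 0.0873
```

Emit:
apply_moves:
  commands:
    - {"grip": 0.3,"slide": [0,0,0],"roll": 0}
    - {"grip": 0.4,"slide": [0,0,0],"roll": 0}
    - {"grip": 0.5,"slide": [0,0,0],"roll": 0}
    - {"grip": 0.5,"slide": [0,0,0],"roll": 0}
    - {"grip": 0.5,"slide": [0,0,0],"roll": 0}
  grip_force: 30

```text
time_s: 38.28
tcp_pos: [0.4814, -0.3318, 0.0726]
eef_rot: [-180.0, -0.0, -90.0]
contact_force: [-0.0, -0.2, 0.2]
gripper_width: 0.0456
```

```bash
python3 - <<'E'
from tip import *
tip('d1')
im,d,c=snap('wrist','w18.png');W=cloud(c,d)
E
```

```text
[ 0.4814 -0.3318  0.0726] 0.04561748809665048
side -1 133 minz-T [0.0185 0.0193 0.0194 0.0199 0.0199 0.02   0.02   0.0201] y -0.32406805404460814
side 1 158 minz-T [0.0207 0.0213 0.0218 0.0227 0.0229 0.0237 0.0238 0.0241] y -0.3236852919819388
scene -1 115 minz-T [0.0234 0.0235 0.0249 0.0256 0.0256 0.0263 0.0271 0.0273] y -0.32445260696421974
scene 1 268 minz-T [0.0133 0.0167 0.0189 0.0195 0.0196 0.0196 0.0202 0.0203] y -0.32870701514583156
```

View pics/d1side.png

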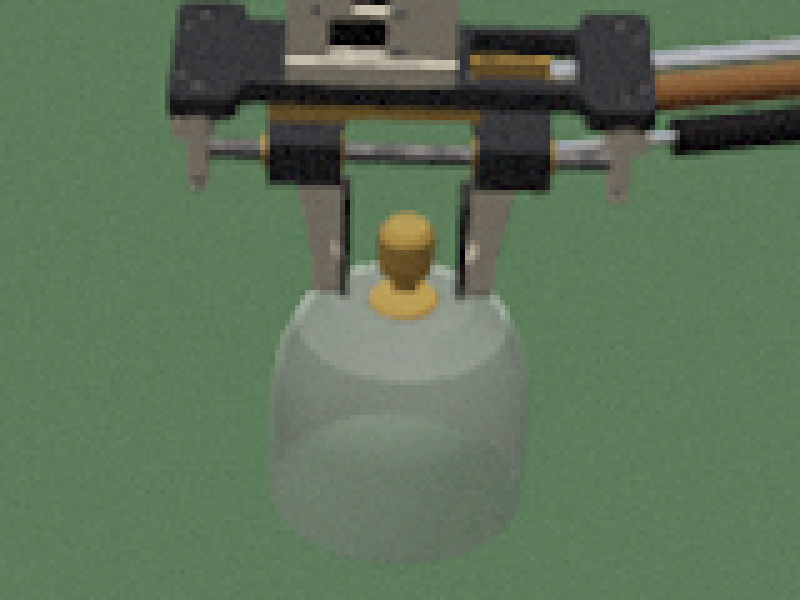

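View pics/d1scene.png

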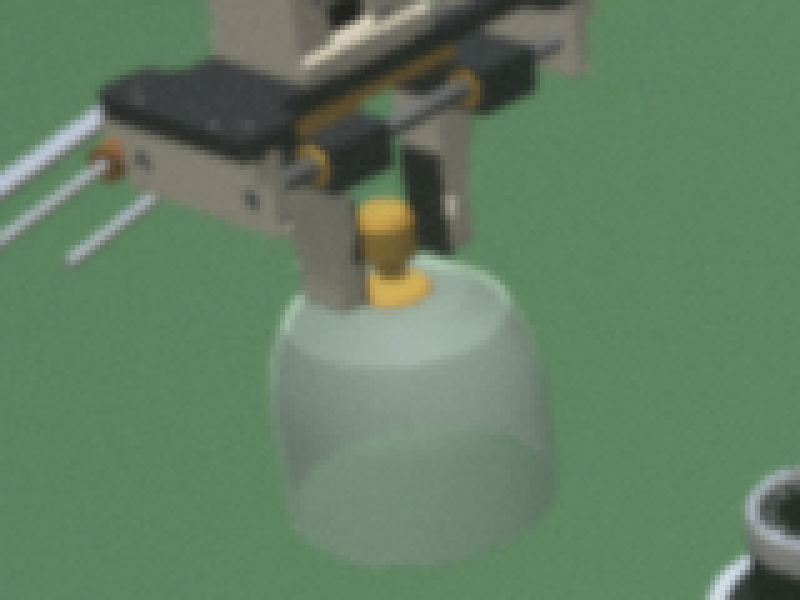

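View pics/w18.png

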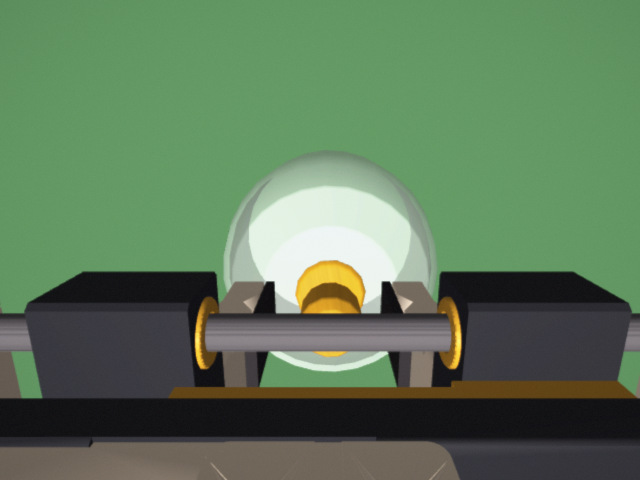

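The knob is centred between the fingers. I raise 3 mm to keep clear of the brass foot and close.

Emit:
apply_moves:
  commands:
    - {"grip": 0.6,"slide": [0,0,-0.003],"roll": 0}
    - {"grip": 0.7,"slide": [0,0,-0.003],"roll": 0}
    - {"grip": 0.85,"slide": [0,0,-0.003],"roll": 0}
    - {"grip": 0.85,"slide": [0,0,-0.003],"roll": 0}
    - {"grip": 0.85,"slide": [0,0,-0.003],"roll": 0}

```text
time_s: 39.05
tcp_pos: [0.4808, -0.3318, 0.0751]
eef_rot: [180.0, 0.0, -90.0]
contact_force: [-2.4, -0.1, 2.3]
gripper_width: 0.0231
```

Emit:
apply_moves:
  commands:
    - {"grip": 0.85,"slide": [0,0,0],"roll": 0}
    - {"grip": 0.85,"slide": [0,0,-0.003],"roll": 0}
    - {"grip": 0.85,"slide": [0,0,-0.008],"roll": 0}
    - {"grip": 0.85,"slide": [0,0,-0.02],"roll": 0}
    - {"grip": 0.85,"slide": [0,0,-0.02],"roll": 0}

```text
time_s: 39.67
tcp_pos: [0.4822, -0.3321, 0.0965]
eef_rot: [-179.9, -0.1, -90.0]
contact_force: [0.6, -0.5, -3.8]
gripper_width: 0.0234
```

```bash
python3 - <<'E'
from tip import *
tip('d2')
im,d,c=snap('wrist','w19.png')
E
```

```text
[ 0.4822 -0.3321  0.0965] 0.023381149728639708
side -1 137 minz-T [0.0224 0.0237 0.024  0.024  0.0242 0.0243 0.0243 0.0244] y -0.3244395575646023
side 1 164 minz-T [0.0236 0.0244 0.0246 0.0247 0.0248 0.0248 0.0249 0.0251] y -0.3237413387561731
scene -1 144 minz-T [0.0244 0.0245 0.0247 0.0247 0.0248 0.025  0.025  0.0251] y -0.32505362472493055
scene 1 241 minz-T [0.0221 0.0226 0.0226 0.0231 0.0234 0.0242 0.0245 0.0246] y -0.3291254498086893
```

View pics/d2side.png

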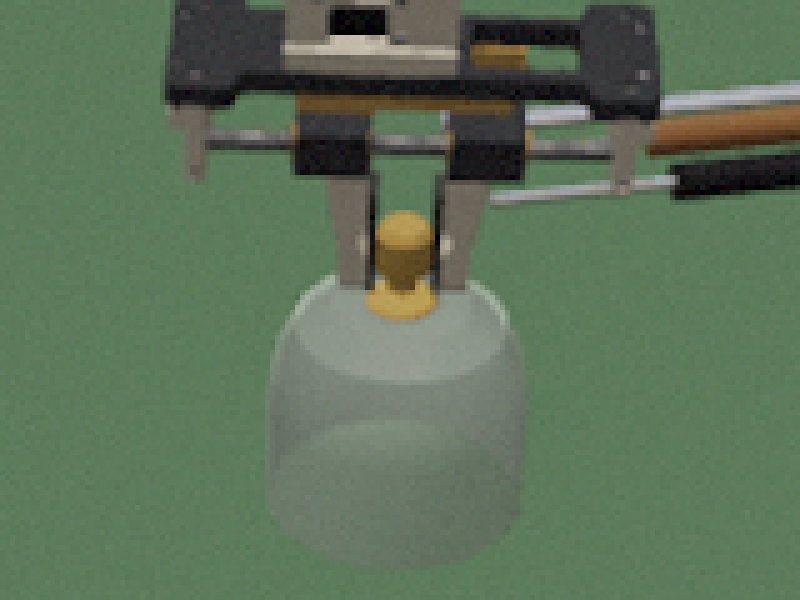

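View pics/d2scene.png

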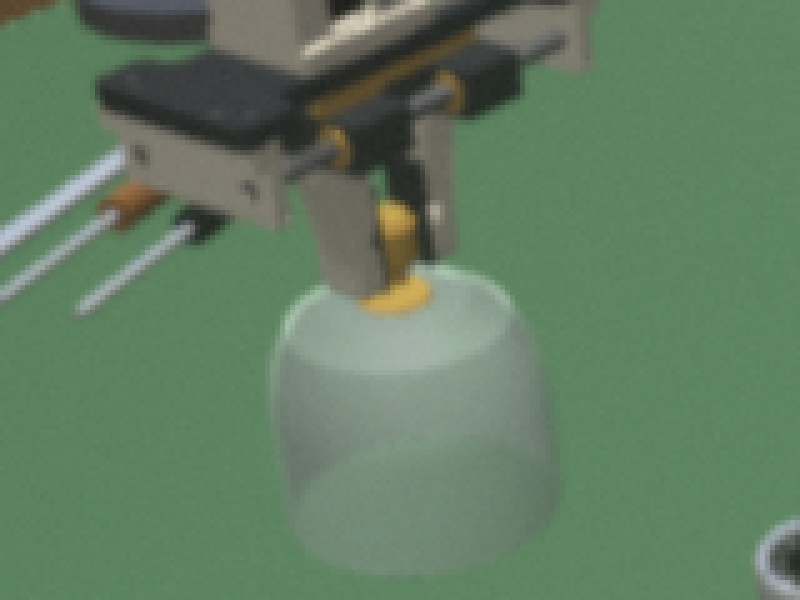

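The dome is held level at -3.8 N. I raise it well above gauge and ring, then carry it slowly to the tray.

Emit:
apply_moves:
  commands:
    - {"grip": 0.85,"slide": [0,0,-0.015],"roll": 0}
    - {"grip": 0.85,"slide": [0,0,-0.045],"roll": 0}
    - {"grip": 0.85,"slide": [0,0,-0.08],"roll": 0}
    - {"grip": 0.85,"slide": [0,0,-0.11],"roll": 0}
    - {"grip": 0.85,"slide": [0,0,-0.122],"roll": 0}

```text
time_s: 40.45
tcp_pos: [0.482, -0.3322, 0.2198]
eef_rot: [-179.8, -0.1, -90.0]
contact_force: [0.2, 0.4, -3.5]
gripper_width: 0.0233
```

Emit:
apply_moves:
  commands:
    - {"grip": 0.85,"slide": [-0.01,0.001,0],"roll": 0}
    - {"grip": 0.85,"slide": [-0.03,0.0025,0],"roll": 0}
    - {"grip": 0.85,"slide": [-0.06,0.005,0],"roll": 0}
    - {"grip": 0.85,"slide": [-0.095,0.0075,0],"roll": 0}
    - {"grip": 0.85,"slide": [-0.13,0.01,0],"roll": 0}

```text
time_s: 41.08
tcp_pos: [0.4699, -0.1995, 0.2157]
eef_rot: [179.9, 0.0, -90.0]
contact_force: [0.6, 1.0, -1.6]
gripper_width: 0.0231
```

Emit:
apply_moves:
  commands:
    - {"grip": 0.85,"slide": [-0.035,0.003,0],"roll": 0}
    - {"grip": 0.85,"slide": [-0.07,0.0055,0],"roll": 0}
    - {"grip": 0.85,"slide": [-0.105,0.008,0],"roll": 0}
    - {"grip": 0.85,"slide": [-0.14,0.011,0],"roll": 0}
    - {"grip": 0.85,"slide": [-0.175,0.014,0],"roll": 0}

```text
time_s: 41.7
tcp_pos: [0.4556, -0.0249, 0.2159]
eef_rot: [179.9, -0.0, -90.0]
contact_force: [0.1, 0.1, -3.0]
gripper_width: 0.0233
```

Emit:
apply_moves:
  commands:
    - {"grip": 0.85,"slide": [-0.035,0.003,0],"roll": 0}
    - {"grip": 0.85,"slide": [-0.07,0.006,0],"roll": 0}
    - {"grip": 0.85,"slide": [-0.1,0.008,0],"roll": 0}
    - {"grip": 0.85,"slide": [-0.125,0.01,0],"roll": 0}
    - {"grip": 0.85,"slide": [-0.135,0.0105,0],"roll": 0}

```text
time_s: 42.32
tcp_pos: [0.4453, 0.1096, 0.216]
eef_rot: [179.9, -0.0, -89.9]
contact_force: [-0.3, -0.7, -3.5]
gripper_width: 0.023
```

Emit:
apply_moves:
  commands:
    - {"grip": 0.85,"slide": [0,0,0],"roll": 0}
    - {"grip": 0.85,"slide": [0,0,0],"roll": 0}
    - {"grip": 0.85,"slide": [0,0,0],"roll": 0}

```text
time_s: 42.7
tcp_pos: [0.4467, 0.1076, 0.217]
eef_rot: [180.0, -0.0, -90.1]
contact_force: [0.0, -0.2, -2.1]
gripper_width: 0.0236
```

```bash
python3 - <<'E'
from tip import *
s=get_state();print(s['tcp_pos'])
for cam in ('scene','side','wrist'):
    im,d,c=snap(cam,cam+'20.png');W=cloud(c,d);print(cam,'tray',fit(W,.448,.108,.014,.075),'wall',fit(W,.447,.108,.175,.058))
    if cam!='wrist': u,v=proj(c,(.447,.108,.12)).astype(int);cv2.imwrite(f'pics/d3{cam}.png',cv2.resize(im[max(0,v-90):v+90,u-120:u+120,::-1],(800,600)))
E
```

```text
[0.4467 0.1076 0.217 ]
scene tray (array([0.4481, 0.107 ]), np.float64(0.015), 2593, np.float64(20.59)) wall (array([0.4477, 0.106 ]), np.float64(0.1751), 426, np.float64(3.7))
side tray (array([0.4494, 0.109 ]), np.float64(0.0148), 3762, np.float64(7.27)) wall (array([0.4488, 0.1077]), np.float64(0.175), 406, np.float64(2.03))
wrist tray (array([0.4473, 0.1069]), np.float64(0.0125), 2647, np.float64(0.56)) wall (array([0.4469, 0.1052]), np.float64(0.1753), 71, np.float64(0.11))
```

View pics/d3side.png

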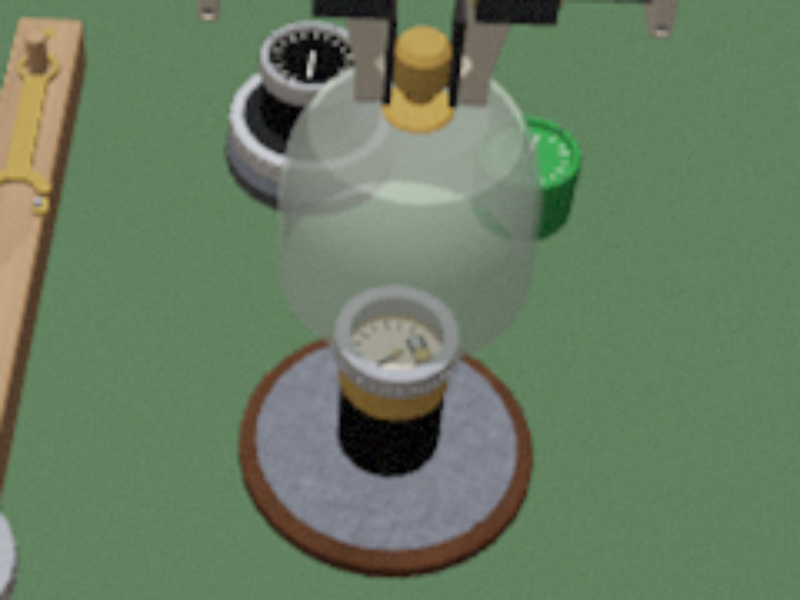

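View pics/d3scene.png

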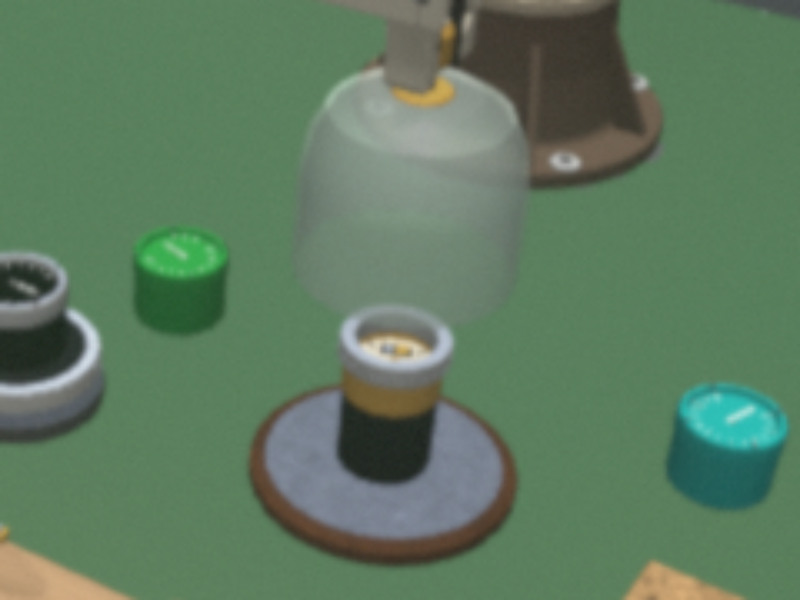

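View pics/wrist20.png

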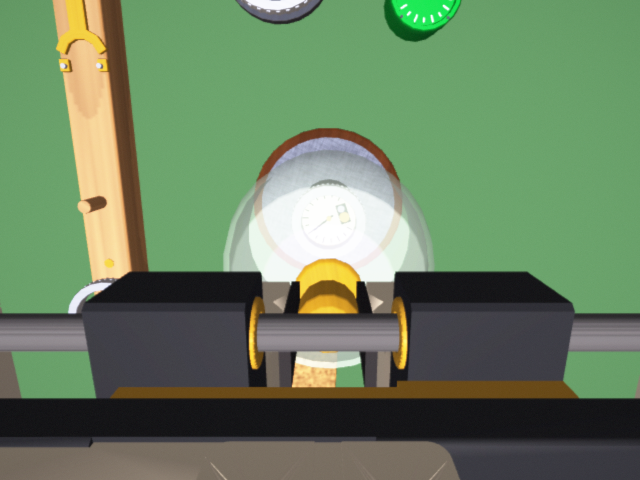

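Dome and tray are concentric within 1.5 mm in all cameras. Lowering.

Emit:
apply_moves:
  commands:
    - {"grip": 0.85,"slide": [-0.0012,0,0.01],"roll": 0}
    - {"grip": 0.85,"slide": [-0.0012,0,0.035],"roll": 0}
    - {"grip": 0.85,"slide": [-0.0012,0,0.06],"roll": 0}
    - {"grip": 0.85,"slide": [-0.0012,0,0.085],"roll": 0}
    - {"grip": 0.85,"slide": [-0.0012,0,0.1],"roll": 0}

```text
time_s: 43.48
tcp_pos: [0.446, 0.1089, 0.1152]
eef_rot: [179.9, -0.1, -90.0]
contact_force: [-1.0, -0.2, -3.2]
gripper_width: 0.023
```

Emit:
apply_moves:
  commands:
    - {"grip": 0.85,"slide": [0,0,0.007],"roll": 0}
    - {"grip": 0.85,"slide": [0,0,0.014],"roll": 0}
    - {"grip": 0.85,"slide": [0,0,0.019],"roll": 0}
    - {"grip": 0.85,"slide": [0,0,0.022],"roll": 0}
    - {"grip": 0.85,"slide": [0,0,0.022],"roll": 0}

```text
time_s: 44.1
tcp_pos: [0.4468, 0.1095, 0.0951]
eef_rot: [-180.0, 0.0, -90.0]
contact_force: [-0.1, 1.1, -3.0]
gripper_width: 0.0237
```

Emit:
apply_moves:
  commands:
    - {"grip": 0.85,"slide": [0,0,0.0015],"roll": 0}
    - {"grip": 0.85,"slide": [0,0,0.003],"roll": 0}
    - {"grip": 0.85,"slide": [0,0,0.004],"roll": 0}
    - {"grip": 0.85,"slide": [0,0,0.004],"roll": 0}

```text
time_s: 44.6
tcp_pos: [0.4468, 0.1095, 0.091]
eef_rot: [180.0, -0.0, -90.0]
contact_force: [0.7, 0.1, -3.3]
gripper_width: 0.0232
```

Emit:
apply_moves:
  commands:
    - {"grip": 0.85,"slide": [0,0,0.0008],"roll": 0}
    - {"grip": 0.85,"slide": [0,0,0.0015],"roll": 0}
    - {"grip": 0.85,"slide": [0,0,0.0015],"roll": 0}

```text
time_s: 44.98
tcp_pos: [0.4468, 0.1095, 0.0895]
eef_rot: [180.0, -0.0, -90.0]
contact_force: [0.2, -0.8, -2.9]
gripper_width: 0.0231
```

Emit:
apply_moves:
  commands:
    - {"grip": 0.85,"slide": [0,0,0.0007],"roll": 0}
    - {"grip": 0.85,"slide": [0,0,0.0013],"roll": 0}
    - {"grip": 0.85,"slide": [0,0,0.0013],"roll": 0}

```text
time_s: 45.35
tcp_pos: [0.4469, 0.1095, 0.0889]
eef_rot: [-180.0, 0.0, -90.0]
contact_force: [-3.3, -0.5, 5.2]
gripper_width: 0.0229
```

Contact. Release gently and raise clear.

Emit:
apply_moves:
  commands:
    - {"grip": 0.71,"slide": [0,0,-0.0004],"roll": 0}
    - {"grip": 0.65,"slide": [0,0,-0.0004],"roll": 0}
    - {"grip": 0.5,"slide": [0,0,-0.0004],"roll": 0}
    - {"grip": 0.4,"slide": [0,0,-0.0004],"roll": 0}
    - {"grip": 0.3,"slide": [0,0,-0.0004],"roll": 0}

```text
time_s: 45.98
tcp_pos: [0.4469, 0.1095, 0.0886]
eef_rot: [-180.0, -0.0, -90.0]
contact_force: [-0.2, 0.8, 0.3]
gripper_width: 0.0555
```

Emit:
apply_moves:
  commands:
    - {"grip": 0.2,"slide": [0,0,-0.01],"roll": 0}
    - {"grip": 0.2,"slide": [0,0,-0.04],"roll": 0}
    - {"grip": 0.2,"slide": [0,0,-0.08],"roll": 0}
    - {"grip": 0.2,"slide": [-0.03,0,-0.1],"roll": 0}
    - {"grip": 0.2,"slide": [-0.08,0,-0.1],"roll": 0}

```text
time_s: 46.6
tcp_pos: [0.448, 0.1904, 0.1918]
eef_rot: [-179.8, 0.2, -90.1]
contact_force: [1.2, 0.6, 0.1]
gripper_width: 0.0699
```

Emit:
apply_moves:
  commands:
    - {"grip": 0.2,"slide": [-0.05,0,0],"roll": 0}
    - {"grip": 0.2,"slide": [-0.1,0,0],"roll": 0}
    - {"grip": 0.2,"slide": [-0.14,0,0],"roll": 0}
    - {"grip": 0.2,"slide": [-0.14,0,0],"roll": 0}
    - {"grip": 0.2,"slide": [-0.14,0,0],"roll": 0}

```text
time_s: 47.22
tcp_pos: [0.4467, 0.3293, 0.1889]
eef_rot: [180.0, -0.0, -90.0]
contact_force: [0.2, -1.2, -0.1]
gripper_width: 0.07
```

```bash
python3 - <<'E'
from tip import *
s=get_state();print(s['tcp_pos'],s['contact_force'])
for cam in ('scene','side'):
    im,d,c=snap(cam,cam+'22.png');W=cloud(c,d);print(cam,'tray',fit(W,.448,.108,.014,.075),'wall',fit(W,.447,.108,.055,.058),'knob',fit(W,.448,.108,.149,.012,tol=.004,k=1.8),'tt',fit(W,.492,-.1075,.035,.047),'air',fit(W,.492,-.108,.081,.03),'big',fit(W,.6595,.215,.054,.041),'spanner',[world(c,b['position']).round(3) for b in boxes_of('spanner_mid',cam)][:1])
    u,v=proj(c,(.447,.108,.07)).astype(int);cv2.imwrite(f'pics/d4{cam}.png',cv2.resize(im[max(0,v-90):v+90,u-120:u+120,::-1],(800,600)))
E
```

```text
[0.4467 0.3293 0.1889] [ 0.1903 -1.1982 -0.0768]
scene tray (array([0.4475, 0.1066]), np.float64(0.0148), 1222, np.float64(12.48)) wall (array([0.4477, 0.1075]), np.float64(0.0551), 338, np.float64(2.77)) knob (array([0.4486, 0.1069]), np.float64(0.1498), 92, np.float64(6.48)) tt (array([ 0.4918, -0.109 ]), np.float64(0.0361), 689, np.float64(8.53)) air (array([ 0.4928, -0.1085]), np.float64(0.0796), 507, np.float64(4.58)) big (array([0.6587, 0.2135]), np.float64(0.0541), 994, np.float64(4.12)) spanner [array([ 0.657, -0.068,  0.044])]
side tray (array([0.4498, 0.1079]), np.float64(0.0141), 491, np.float64(78.34)) wall (array([0.449, 0.109]), np.float64(0.0509), 34, np.float64(4.58)) knob None tt (array([ 0.4939, -0.1083]), np.float64(0.0358), 327, np.float64(78.61)) air (array([ 0.494 , -0.1072]), np.float64(0.0792), 259, np.float64(34.36)) big (array([0.6607, 0.2159]), np.float64(0.054), 921, np.float64(3.46)) spanner [array([ 0.657, -0.064,  0.043])]
```

View pics/scene22.png

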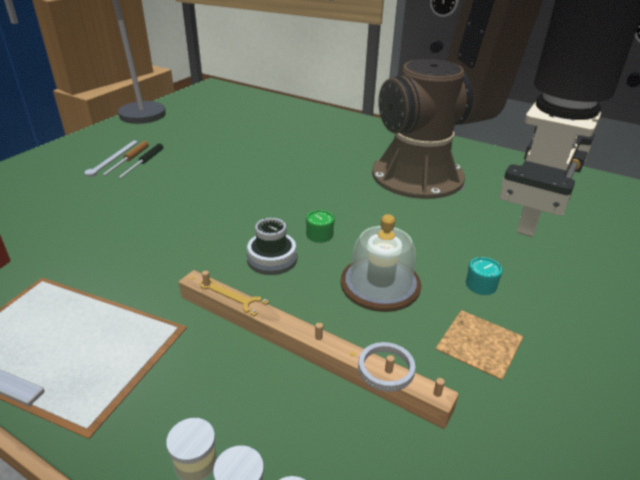

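View pics/d4scene.png

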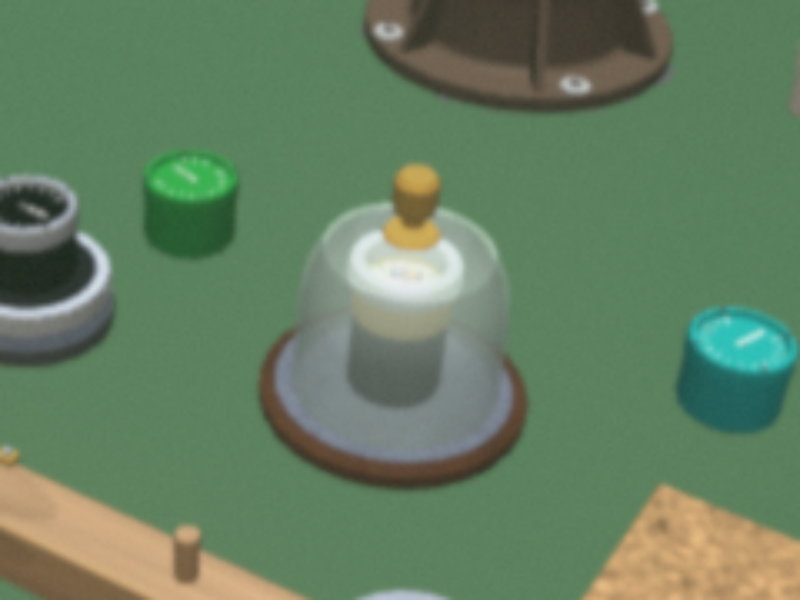

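View pics/side22.png

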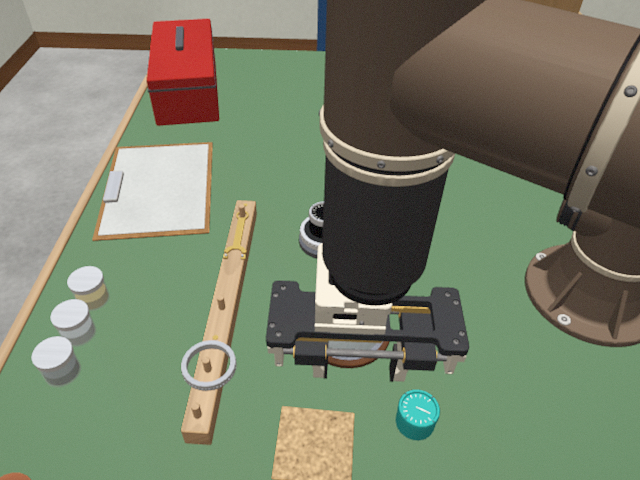

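The scene crop shows the dome level on the tray, with gauge and ring centred inside. The larger ring and spanner are where they were, and the arm is clear. I hand in the job.

```bash
python3 -c "
from plant import close_job
print(close_job())"
```

```text
the job is handed in; nothing more can be done
None
```

The job is handed in with everything in place, about 47 s in by the robot's clock. `close_job()` gave no verdict.

**What I did:** I stood the airspeed indicator on the cork pad, moved the gauge from turntable to tray, and then put the indicator on the turntable. After that I laid the small ring on the gauge and set the dome over both.

**Last checks:**

| Item | Distance from centre | Measured against |
|---|---|---|
| Airspeed indicator | about 1 mm | turntable |
| Gauge | about 1.5 mm | tray |
| Ring | about 1 mm | gauge |
| Dome | about 1–2 mm | tray |

- **Upright and level:** the dome looks level and the indicator upright in the last scene picture. The gauge and ring looked upright and flat before the dome went on.
- **Left in place:** the larger ring and the spanner measure where they were, to within a few mm.
- **Robot clear:** nothing was touching the robot at the end.

**What disagreed:**
- **Fingertip offset:** my first grasp of the indicator slipped off its bezel. The real fingertips sit about 38 mm behind the reported TCP. I measured this and allowed for it in every later move.
- **Camera offsets:** the cameras differ from one another by about 2–4 mm, so I judged placements by differences within one camera's picture.
- **Side camera:** the arm partly hid the side camera's last view of the dome, so the final dome check rests mainly on the scene camera.

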